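# Set out the probe-teaching posts

## Task

Clear the stray jug caps off the aluminium plate and lay them on the bench beside it. Unlatch the grey case by lifting its paddle, swing the lid open, and stand every ball-topped post that lies in it upright on its hexagonal foot on the plate, whole foot on the plate and post centres at least 5 cm apart. Let go and see that they all stay standing without wobble, then shut the lid until it latches. Leave the beaker, timer and vial where they are.

Things in the scene. Friction and masses are not known exactly. Their poses are not given: they have to be found in the camera images.
- case: shallow grey case with hinged lid, fixed to the bench, 200 (its x) x 312 (its y) x 60 mm shut. Origin: centre of underside; +x points to the hinge side, away from the robot. Base walls 5 mm thick, rim at z 32 mm, inner floor at z 5 mm, 14 mm deep latch housing on the front. At the start the posts lie on its floor along its x, about 67 mm apart, balls towards the robot
- case_hinge (a point): middle of the lid's hinge axis, on the rear rim (case x +100, z 32 mm); the axis runs along the case's y
- lid (a joint): lid angle, 0 shut to 1.7 rad; the front edge rises and goes back. Stiff hinge (0.6 N m friction): stays at any angle. Hollow, 28 mm deep. Locked at 0 by a pawl behind the front until the paddle is lifted over about 0.3 rad. Shut with the paddle free, the pawl rides over its keeper in the last 0.1 rad and snaps in; latched it reads below 0.02 and the paddle near 0
- paddle (a joint): paddle angle against the lid, 0 flat to 0.7 rad lifted; a weak spring (about 0.1 N m) brings it back. It is hinged on the lid's top face, 15 mm behind the front edge, 65 mm from the bar
- bar (a point): centre of the paddle's round cross bar: 12 mm thick, along the case's y, 56 mm clear between its side arms; shut, it is 250 mm in front of and 31 mm above case_hinge, 50 mm in front of the case. Pinch it from above (closing along the case's x); it turns in the grip. Pulled up, it lifts the paddle and then carries the lid. Holding it or pressing on it blocks the pawl when shutting
- lid_front (a point): point on the lid's outer top face, middle, 50 mm behind the front edge (150 mm in front of and 28 mm above case_hinge when shut): press here with closed fingers, about 10 to 20 N, to shut the lid until it latches
- plate: aluminium plate, fixed, 140 (its x) x 240 (its y) x 12 mm thick, with a dark screw in each corner flush with the face; origin: centre of its underside, so its top face is at z 12 mm. Behind it, 0.3 m above the bench, the autosampler's black front rail runs across at x about 0.60 to 0.64
- post_a: steel post, 100 mm long, 0.06 to 0.12 kg: hexagonal foot 24 mm across flats, 10 mm thick; stem 10 mm thick; ball 24 mm in diameter on top. Origin: centre of the foot's underside; own z runs along the stem, ball centre at z 88 mm. Lying flat, its axis is 12 mm above the surface and it hardly rolls. Two to four posts are there, the rest read None
- post_b: another post, same as post_a. Pinched lightly (about 4 N) by its ball and lifted, a post swings and hangs foot down to within some 0.15 rad; a 15 N grip holds it against swinging
- post_c: another post, same as post_a
- post_d: another post, same as post_a
- beaker: small glass beaker, 53 mm wide, 71 mm high, bystander; origin at the centre of its underside
- timer: small white bench timer, 66 x 66 x 18 mm, bystander; origin at the centre of its underside
- vial: screw-cap vial, 23 mm wide, 56 mm high, bystander; origin at the centre of its underside
- cap_0: white jug cap, 42 mm wide, 13 mm high, lying flat; at the start on the plate. Origin: centre of its underside. One or two caps are there, the other reads None
- cap_1: white jug cap, 42 mm wide, 13 mm high, lying flat; at the start on the plate. Origin: centre of its underside. One or two caps are there, the other reads None

How it is judged:
On the way, in this order (a step that is already met when the one before it is completed fails the run):
1. the lid has been swung open (past 1.1 rad) (value of joint lid above 1.1 rad), for 0.2 s.
2. all posts stand upright and apart on the plate, let go, without wobble for a second (angle between each of post_a, post_b, post_c, post_d's own z axis and vertical below 0.06 rad and height (world z) of post_a between 0.009 and 0.016 m and x of post_a in the frame of plate between -0.059 and 0.059 m and y of post_a in the frame of plate between -0.109 and 0.109 m and contact force between each of post_a, post_b, post_c, post_d and the fingers below 0.05 N and angular speed of each of post_a, post_b, post_c, post_d below 0.15 rad/s and linear speed of each of post_a, post_b, post_c, post_d below 0.02 m/s and height (world z) of post_b between 0.009 and 0.016 m and x of post_b in the frame of plate between -0.059 and 0.059 m and y of post_b in the frame of plate between -0.109 and 0.109 m and height (world z) of post_c between 0.009 and 0.016 m and x of post_c in the frame of plate between -0.059 and 0.059 m and y of post_c in the frame of plate between -0.109 and 0.109 m and height (world z) of post_d between 0.009 and 0.016 m and x of post_d in the frame of plate between -0.059 and 0.059 m and y of post_d in the frame of plate between -0.109 and 0.109 m and horizontal distance between each of post_b, post_c, post_d and post_a above 0.045 m and horizontal distance between each of post_c, post_d and post_b above 0.045 m and horizontal distance between post_d and post_c above 0.045 m), for 1 s.
At the end, for the whole second after the job is handed in: Each post stands on the plate: within 0.06 rad of vertical, foot centre 11 mm or more inside the edges, centres 45 mm or more apart, untouched, still. Caps lie on the bench beside the plate, not overlapping it. Lid latched (below 0.03 rad), paddle down (below 0.12 rad) (all of step 2 and height (world z) of each of cap_0, cap_1 below 0.006 m and linear speed of each of cap_0, cap_1 below 0.02 m/s and contact force between each of cap_0, cap_1 and the fingers below 0.05 N and (x of cap_0 in the frame of plate above 0.088 m or x of cap_0 in the frame of plate below -0.088 m or y of cap_0 in the frame of plate above 0.138 m or y of cap_0 in the frame of plate below -0.138 m) and (x of cap_1 in the frame of plate above 0.088 m or x of cap_1 in the frame of plate below -0.088 m or y of cap_1 in the frame of plate above 0.138 m or y of cap_1 in the frame of plate below -0.138 m) and value of joint lid below 0.03 rad and value of joint paddle below 0.12 rad).
It fails at once if the beaker is moved more than 4 cm (distance of beaker from where it was at the start of the episode above 0.04 m).
It fails at once if the timer is moved more than 4 cm (distance of timer from where it was at the start of the episode above 0.04 m).
It fails at once if the vial is moved more than 4 cm (distance of vial from where it was at the start of the episode above 0.04 m).
Of post_a, post_b, post_c, post_d only 2 to 4 are there at a start; the rules pass over those that are not, and their reading is None.
Of cap_0, cap_1 only 1 to 2 are there at a start; the rules pass over those that are not, and their reading is None.
At some moment in a run one of cap_0, cap_1 may be knocked a few centimetres aside while the robot is not near it.
Once in a run the grip may slacken for a moment while it holds something.
It also fails if it takes over 210 s, if anything falls off the work surface, if the arm or the gripper's body presses on something with over 40 N, if the wrist force passes 120 N, or if a joint passes its speed limit or range.

## Robot

A 6-joint arm with a two-finger parallel gripper is mounted at the origin on a cart in front of the work surface, level with it; the furniture and walls round the work are solid. World frame = base frame: x ahead of the robot, y to its left, z up, the work surface at z = 0. Lengths are in m, angles in rad, forces in N, time in s.
With the tool pointing down it reaches from about 0.3 to 0.875 m from the base axis. Payload 4.2 kg.
Tool frame: the origin (TCP) lies midway between the tips of the shut fingers; the grasp point (between the pads) lies 19 mm behind it; z points along the fingers, y is the line along which they close (so a half turn about z gives the same grasp; the last joint's range is limited). The gripper opens to 85 mm and grips with 20 to 120 N. Pads are 22 mm wide; open, the fingers measure 114 mm over their backs; the gripper's body (76 mm by 85 mm) begins 54 mm behind the grasp point. The pads swing forward as they close: fully open they stand 13 mm farther back than shut.
Start: joints at [-1.129, 0.32, 1.565, -0, 1.257, -0.02], TCP at [0.256, -0.515, 0.231] pointing down, gripper open.
Joint ranges: [-3.11, 3.11], [-0.84, 2.01], [0.21, 2.61], [-1.34, 4.49], [0.05, 2.63], [-2.56, 2.56]. Speed limits (rad/s): [2.57, 2.57, 3.14, 3.14, 3.14, 3.14].

## Interface

Orientations are given as a unit quaternion [x, y, z, w].
In Python, from cell import read_state, snapshot, sign_off gives the robot as it stands.
- The arm moves only by the tool carry_out, never from a script. Its argument "commands" is a list of rows, each a list of 3 entries, a list of its own where there are three numbers: the opening, from 0 (shut) to 1 (fully open), then the shift along the world's x, y, z each as a share of 0.1 m, from -1 to 1, then the turn, a rotation vector about the world's x, y, z each as a share of 90 degrees, from -1 to 1. A call has 1 to 20 rows; each row is the pose to reach, as a shift and turn from the pose commanded when the call began; what a row does not reach only later rows make up. A row lasts 1/12 s, in which the tool goes at most 41.7 mm and 7.16 degrees, less where a joint would pass 70% of its speed; a pose out of reach is approached as far as the arm can. A call with a number of a shift or a turn outside -1 to 1 is refused whole. A call with a gripper value outside its range is refused whole. The fingers move at their own pace and stop on an object; the grip force is fixed at half the most. Time passes only in rows, so rows that repeat a pose let the fingers close. It gives the time, the measured TCP pose, the force, the opening and the grip force at its end, in the units of the state.
- read_state(): the state, without advancing time (a new reading comes with each control period).
- snapshot(name): name is "scene" or "top"; returns a dict with "pixels" (384x512x3 uint8, red, green, blue), "z_map" (384x512 float32, m along the optical axis (not along the pixel's ray), 0 where there is no reading), "fov_y" (degrees; the focal length in pixels is half the picture's height over the tangent of half this angle, whatever the lens; pixels are square), "cx", "cy" (the principal point, pixels), "k1" (the pictures are not rectified: a ray, as slopes to the right and down, at radius r is drawn at 1 + k1 r^2 times it, then the intrinsics apply), "cam_to_world" (4x4, takes a point from camera to world coordinates). Camera axes: x right, y down, z forward; pixel columns grow to the right and rows downward; lengths in m; the calibration is good to about 2 mm. A picture is of the moment at which its call begins.
- sign_off(): hands the job in; it is judged then, once.
The state is a dict: "time": time; "q": joint angles; "joint_vel": joint speeds; "effort": joint torques, N m; "ee_pos": TCP position; "orientation": TCP orientation; "ft_force": force on the tool from outside, world axes, zero at the start; "moment": the same for the moment, N m; "width": opening from 0.0 (shut) to 1.0 (fully open); "grasp_force": force on a finger pad.
Only numpy, scipy, OpenCV 4.12 (cv2) and the standard library are available. Lean on these libraries where they do the work, as an engineer would, in place of code of your own. Each camera call takes 0.05 s, during which the arm holds its last target. There are 200 camera calls.

## Working session

There is one attempt and no reset: what is moved stays moved. The work goes in short steps, Python scripts to look and compute and a tool call to move; the robot and the scene stay as the last step left them, time stands still between calls to the robot, and variables do not carry over. Pictures are saved under pics/ and viewed, at most 14 in all, crops included, and the job is handed in when it is done.

Besides the shell and the picture viewer there is one more tool, called after "Request:" by a JSON object that holds its "op" and its "data". carry_out: Moves the arm, as the interface text tells. Shift numbers are shares of 0.1 m and turn numbers shares of 90 degrees, none past 1 either way. Its arguments: {"type":"object","properties":{"commands":{"type":"array","items":{"type":"array"}}},"required":["commands"]}

```bash
mkdir -p pics; ls; cat > h.py <<'E'
import numpy as np, cv2
from cell import read_state, snapshot, sign_off
def K(s):
    f=s["pixels"].shape[0]/2/np.tan(np.radians(s["fov_y"])/2); return f
def ray(s,u,v):
    f=K(s); d=np.array([(u-s["cx"])/f,(v-s["cy"])/f]); x=d.copy()
    for _ in range(20): x=d/(1+s["k1"]*(x@x))
    T=np.array(s["cam_to_world"]); return T[:3,3],T[:3,:3]@np.array([x[0],x[1],1.])
def plane(s,u,v,z):
    o,d=ray(s,u,v); return o+d*(z-o[2])/d[2]
def depth(s,u,v):
    o,d=ray(s,u,v); return o+d*s["z_map"][int(round(v)),int(round(u))]
def cloud(s):
    f=K(s);H,W=s["z_map"].shape;v,u=np.mgrid[:H,:W].astype(float)
    d=np.stack([(u-s["cx"])/f,(v-s["cy"])/f],-1);x=d.copy()
    for _ in range(20): x=d/(1+s["k1"]*(x**2).sum(-1,keepdims=True))
    c=np.dstack([x,np.ones((H,W))])*s["z_map"][...,None];T=np.array(s["cam_to_world"])
    P=c@T[:3,:3].T+T[:3,3];P[s["z_map"]==0]=np.nan;return P
def save(s,n,crop=None,k=1.5):
    im=s["pixels"][...,::-1]
    if crop: a,b,c,d=crop; im=im[b:d,a:c]
    cv2.imwrite("pics/"+n,cv2.resize(im,None,fx=k,fy=k,interpolation=cv2.INTER_CUBIC))
E
python3 - <<'E'
from h import *
for n in("scene","top"):
    s=snapshot(n);save(s,n+"0.png");np.save(n+"0.npy",s,allow_pickle=True)
    print(n,s["fov_y"],s["cx"],s["cy"],s["k1"],np.round(s["cam_to_world"],3).tolist())
print(read_state())
E
```

```text
pics
scene 46.71369137740433 258.786891900881 192.86601624291308 -0.03675019459409126 [[0.869, -0.237, 0.434, -0.172], [-0.495, -0.384, 0.78, -1.234], [-0.018, -0.892, -0.451, 0.781], [0.0, 0.0, 0.0, 1.0]]
top 52.855814901303205 255.6434693266207 193.68772033953425 -0.07466172256246631 [[0.027, -0.985, 0.168, 0.24], [-1.0, -0.026, 0.006, -0.022], [-0.002, -0.168, -0.986, 1.648], [0.0, 0.0, 0.0, 1.0]]
{'time': 0.1, 'q': array([-1.12902027e+00,  3.20211046e-01,  1.56558078e+00,  7.15856699e-06,
        1.25740503e+00, -2.00482941e-02]), 'joint_vel': array([ 0.00047981, -0.0013378 , -0.00479083,  0.00017582,  0.00051019,
        0.00061393]), 'effort': array([ 1.29895761e-04, -4.16407514e+01, -2.34704930e+01,  2.44177158e-05,
        4.90611434e-03,  2.90306889e-05]), 'ee_pos': array([ 0.25599887, -0.51437593,  0.23056684]), 'orientation': array([ 9.73457974e-01,  2.28864434e-01, -1.64555177e-04, -7.85048778e-04]), 'ft_force': array([ 0.43192103, -0.92776531, -0.17875301]), 'moment': array([ 0.0315368 ,  0.06951886, -0.00479772]), 'grasp_force': 0.0, 'width': 1.0006120535707972}
```

View pics/scene0.png

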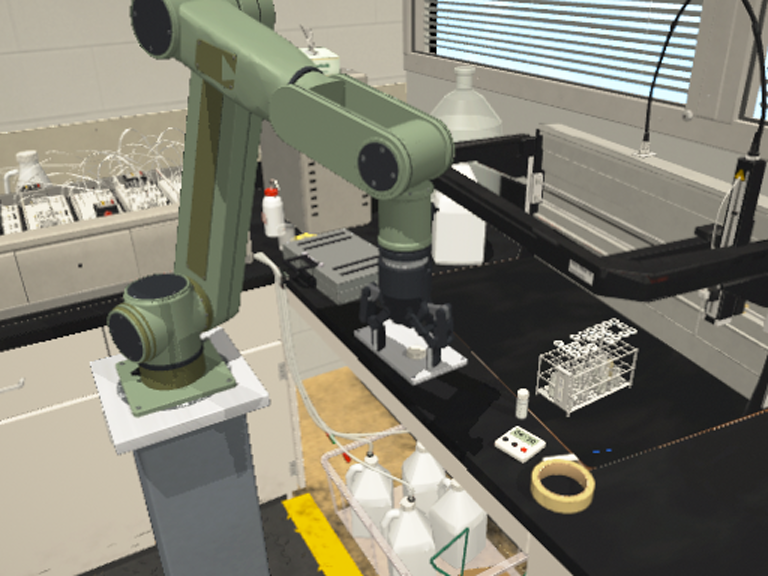

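View pics/top0.png

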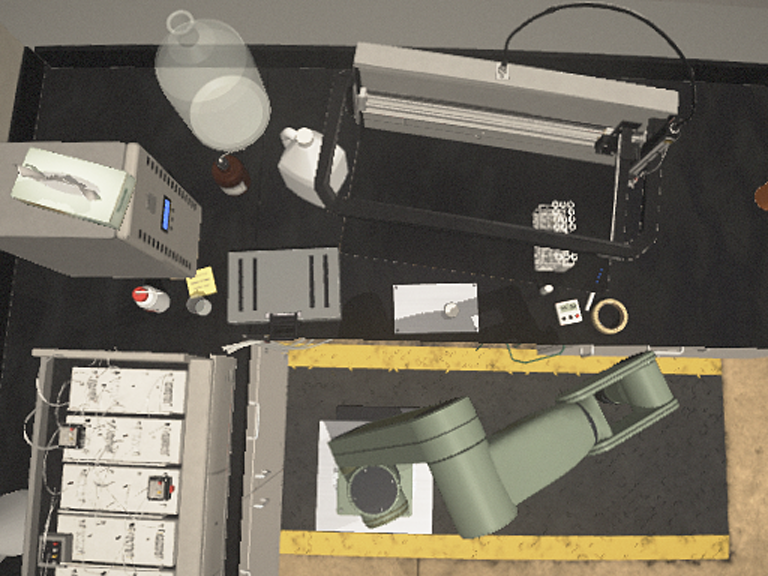

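The scene view shows the case in the back left, with the plate and one cap partly hidden behind the gripper. In the top view (1.5x pixels) the case is at about (285,285) with its paddle at (285,325), the plate at (437,307), a cap at (450,310), the timer at (568,312), the vial at (547,290), and the beaker at (200,307).

```bash
python3 - <<'E'
from h import *
s=np.load("top0.npy",allow_pickle=True).item();P=cloud(s);im=s["pixels"].astype(int)
save(s,"topcrop.png",(120,150,420,250),2.6)
def pr(n,u,v,z=None):
    u/=1.5;v/=1.5; print(n,np.round(depth(s,u,v),4), np.round(plane(s,u,v,z),4) if z is not None else "")
# case lid top: grey pixels z 0.05..0.07
x,y,z=P[...,0],P[...,1],P[...,2]
def rect(n,m,zz):
    m=m.astype(np.uint8);k,l,st,c=cv2.connectedComponentsWithStats(m)
    for i in np.argsort(-st[1:,4])[:3]+1:
        if st[i,4]<15: continue
        v,u=np.nonzero(l==i)
        cn=max(cv2.findContours((l==i).astype(np.uint8),0,2)[0],key=cv2.contourArea)[:,0]
        Q=np.array([plane(s,a,b,zz)[:2] for a,b in cn],np.float32)
        r=cv2.minAreaRect(Q); print(n,st[i],"z",np.nanmedian(z[l==i]).round(4),"ctr",np.round(r[0],4),np.round(r[1],4),round(r[2],2))
reg=(x>0.2)&(x<0.65)&(y>-0.45)&(y<0.5)
rect("lid",reg&(z>.05)&(z<.075)&(y>0)&(im.sum(-1)>200),.06)
rect("plate",(x>0.2)&(x<0.65)&(y>-.35)&(y<.12)&(z>.004)&(z<.03)&(im.min(-1)>110),.012)
rect("capdepth",(x>0.2)&(x<0.65)&(y>-.35)&(y<.1)&(z>.019)&(z<.04)&(im.min(-1)>100),.025)
rect("paddle",(x<0.36)&(x>.2)&(y>0.05)&(y<.4)&(z>.03)&(z<.12),.063)
for n,u,v,zz in(("timer",568,312,.018),("vial",547,290,.056),("beaker",200,307,.07),("bottle",150,297,.05)): pr(n,u,v,zz)
E
```

```text
lid [ 152  165   75   50 3174] z 0.0602 ctr [0.5209 0.2691] [0.2031 0.3103] 4.17
lid [153 238   4  29  58] z 0.0623 ctr [0.2574 0.3959] [0.0105 0.1139] 89.91
lid [132 199   6  10  15] z 0.058 ctr [0.4528 0.4896] [0.014  0.0409] 70.02
plate [ 262  189   57   33 1736] z 0.0125 ctr [ 0.4741 -0.1598] [0.1382 0.2397] 1.55
capdepth [296 202  10  10  71] z 0.0249 ctr [ 0.4676 -0.2043] [0.0359 0.0396] 46.11
paddle [149 238   9  29 177] z 0.0768 ctr [0.2572 0.4007] [0.0281 0.1142] 89.54
paddle [156 228  14   6  42] z 0.0399 ctr [0.3516 0.3698] [0.0156 0.0572] 22.36
timer [ 0.4703 -0.5415  0.0139] [ 0.4697 -0.5402  0.018 ]
vial [ 0.5243 -0.4688  0.0603] [ 0.5251 -0.47    0.056 ]
beaker [0.4578 0.5173 0.0029] [0.4489 0.4953 0.07  ]
bottle [0.4656 0.6188 0.1201] [0.4759 0.6482 0.05  ]
```

View pics/topcrop.png

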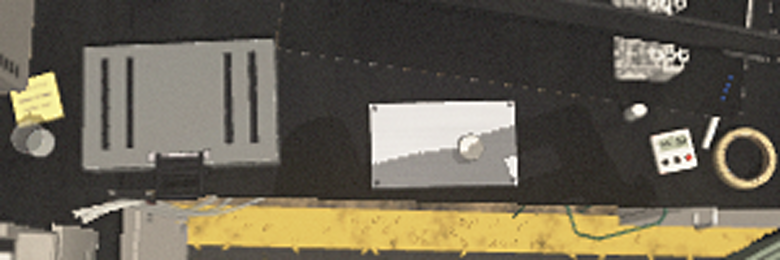

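The cropped top view shows the lid squared to the case with the paddle at crop (180,175), and one cap at crop (470,147). I see no second cap. I'll go over the cap now.

Request:
{"op": "carry_out", "data": {"commands": [[1,[1,1,0],[0,0,0]],[1,[1,1,0],[0,0,0]],[1,[1,1,0],[0,0,0]],[1,[1,1,0],[0,0,0]],[1,[1,1,0],[0,0,0]]]}}

```text
time: 0.52
ee_pos: [0.3584, -0.412, 0.231]
orientation: [0.973, 0.231, 0.0, -0.001]
ft_force: [-0.3, -0.8, -0.0]
width: 1.002
grasp_force: 0.0
```

Request:
{"op": "carry_out", "data": {"commands": [[1,[1,1,-0.5],[0,0,0]],[1,[1,1,-0.5],[0,0,0]],[1,[1,1,-0.5],[0,0,0]],[1,[1,1,-0.5],[0,0,0]],[1,[1,1,-0.5],[0,0,0]]]}}

```text
time: 0.93
ee_pos: [0.4574, -0.3118, 0.1789]
orientation: [0.973, 0.231, -0.001, -0.002]
ft_force: [0.5, -0.4, -0.4]
width: 1.004
grasp_force: 0.0
```

Request:
{"op": "carry_out", "data": {"commands": [[1,[0.12,1,-0.8],[0,0,0]],[1,[0.12,1,-0.8],[0,0,0]],[1,[0.12,1,-0.8],[0,0,0]],[1,[0.12,1,-0.8],[0,0,0]],[1,[0.12,1,-0.8],[0,0,0]]]}}

```text
time: 1.35
ee_pos: [0.4667, -0.214, 0.0999]
orientation: [0.973, 0.23, -0.002, -0.001]
ft_force: [0.0, -0.0, 0.0]
width: 1.001
grasp_force: 0.0
```

```bash
python3 - <<'E'
from h import *
r=read_state();print(r["ee_pos"],r["q"].round(3),r["ft_force"].round(2))
s=snapshot("scene");P=cloud(s);im=s["pixels"].astype(int);np.save("scene1.npy",s,allow_pickle=True)
x,y,z=np.moveaxis(P,-1,0)
m=(x>.40)&(x<.56)&(y>-.29)&(y<-.03)&(z>.019)&(z<.035)&(im.min(-1)>90)
k,l,st,c=cv2.connectedComponentsWithStats(m.astype(np.uint8))
for i in range(1,k):
    if st[i,4]>8:
        print(st[i],np.nanmedian(P[l==i],0).round(4)); 
        v,u=np.nonzero(l==i);Q=np.array([plane(s,a,b,.025)[:2] for a,b in zip(u,v)],np.float32);print(cv2.minEnclosingCircle(Q))
t=np.load("top0.npy",allow_pickle=True).item();Q=cloud(t);x,y,z=np.moveaxis(Q,-1,0)
m=(z>.24)&(z<.36)&(x>.5)&(x<.8)&(y>0)&(y<.4)
for a in np.arange(0,.3,.03):
    k=m&(y>a)&(y<a+.03); 
    if k.sum(): print("rail y",a.round(2),"x",np.percentile(x[k],[5,95]).round(3),"z",np.percentile(z[k],[5,95]).round(3))
save(s,"scene1.png",(150,110,360,270),3.6)
E
```

```text
[ 0.46670722 -0.21399935  0.09988017] [-4.520e-01  3.500e-01  1.889e+00 -1.000e-03  9.070e-01  6.560e-01] [ 0.02 -0.01  0.03]
[271 230  13   9  93] [ 0.462  -0.2099  0.0266]
((0.4625917375087738, -0.20691585540771484), 0.025646552443504333)
rail y 0.0 x [0.635 0.669] z [0.311 0.355]
rail y 0.03 x [0.638 0.673] z [0.308 0.355]
rail y 0.06 x [0.643 0.677] z [0.311 0.355]
rail y 0.09 x [0.646 0.789] z [0.328 0.356]
rail y 0.12 x [0.668 0.792] z [0.343 0.353]
rail y 0.15 x [0.698 0.78 ] z [0.345 0.353]
```

View pics/scene1.png

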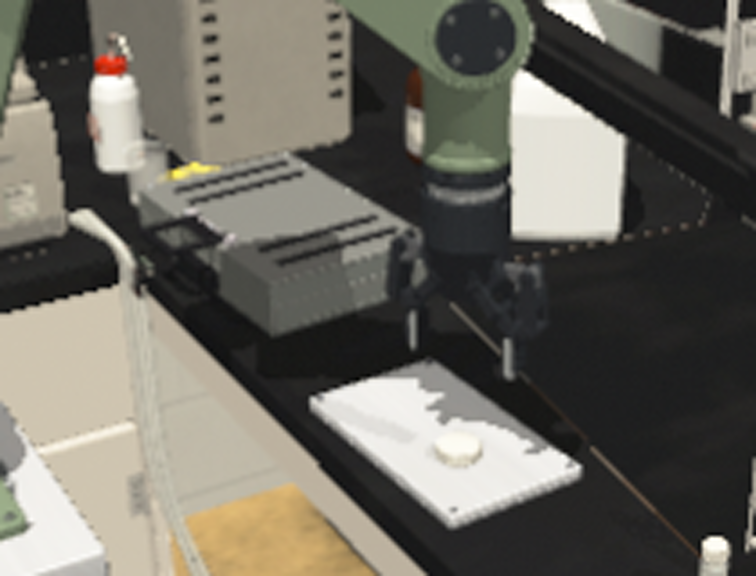

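One cap sits at crop (458,448) and the rest of the plate is clear. Now I'll descend onto it. I'll close partly first, to see how grip force depends on the commanded opening.

Request:
{"op": "carry_out", "data": {"commands": [[1,[-0.01,0.08,-0.5],[0,0,0]],[1,[-0.01,0.08,-0.5],[0,0,0]],[1,[-0.01,0.08,-0.89],[0,0,0]],[1,[-0.01,0.08,-0.89],[0,0,0]],[0.47,[-0.01,0.08,-0.89],[0,0,0]],[0.47,[-0.01,0.08,-0.89],[0,0,0]],[0.47,[-0.01,0.08,-0.89],[0,0,0]],[0.47,[-0.01,0.08,-0.89],[0,0,0]],[0.47,[-0.01,0.08,-0.89],[0,0,0]],[0.47,[-0.01,0.08,-0.89],[0,0,0]],[0.47,[-0.01,0.08,-0.89],[0,0,0]],[0.47,[-0.01,0.08,-0.89],[0,0,0]]]}}

```text
time: 2.4
ee_pos: [0.4685, -0.2077, 0.0144]
orientation: [0.973, 0.229, 0.002, 0.002]
ft_force: [-0.1, -1.7, 6.5]
width: 0.473
grasp_force: 7.0
```

Request:
{"op": "carry_out", "data": {"commands": [[0.4,[0,0,0],[0,0,0]],[0.4,[0,0,0],[0,0,0]],[0.4,[0,0,0],[0,0,0]],[0.4,[0,0,0],[0,0,0]],[0.4,[0,0,0],[0,0,0]],[0.4,[0,0,0],[0,0,0]]]}}

```text
time: 2.9
ee_pos: [0.4685, -0.2078, 0.0149]
orientation: [0.973, 0.229, 0.002, 0.002]
ft_force: [-2.3, -1.4, 11.1]
width: 0.442
grasp_force: 58.8
```

Request:
{"op": "carry_out", "data": {"commands": [[0.4,[0,0,0.4],[0,0,0]],[0.4,[0,0,0.7],[0,0,0]],[0.4,[0,0,0.7],[0,0,0]],[0.4,[0,0,0.7],[0,0,0]],[0.4,[0,0,0.7],[0,0,0]]]}}

```text
time: 3.32
ee_pos: [0.4669, -0.2066, 0.0827]
orientation: [0.973, 0.229, 0.0, 0.0]
ft_force: [-0.5, 0.7, -1.7]
width: 0.436
grasp_force: 60.7
```

```bash
python3 - <<'E'
from h import *
r=read_state();print(r["ee_pos"],r["width"],r["grasp_force"],r["ft_force"].round(2))
s=snapshot("scene");save(s,"scene2.png",(200,150,340,270),4)
E
```

```text
[ 0.46692602 -0.20660629  0.08267956] 0.43553438800128846 60.6856173556298 [-0.53  0.66 -1.72]
```

View pics/scene2.png

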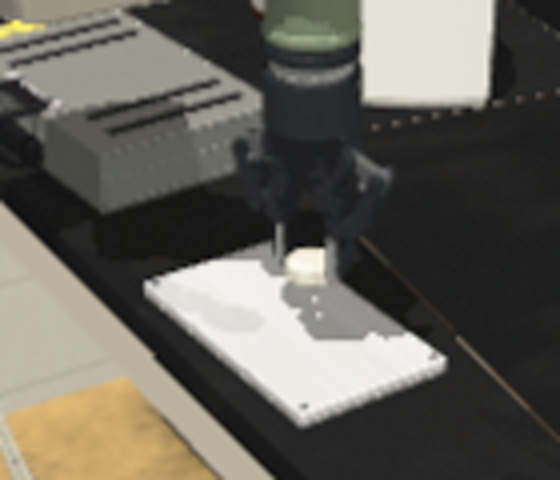

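The cap is held between the fingers at crop (310,265) and the plate is empty. I'll set it on the bench right of the plate.

Request:
{"op": "carry_out", "data": {"commands": [[0.4,[0,-0.7,0],[0,0,0]],[0.4,[0,-0.7,0],[0,0,0]],[0.4,[0,-0.7,0],[0,0,0]],[0.4,[0,-0.7,0],[0,0,0]]]}}

```text
time: 3.7
ee_pos: [0.4664, -0.2773, 0.081]
orientation: [0.974, 0.228, -0.001, -0.001]
ft_force: [-0.1, 1.2, 0.3]
width: 0.439
grasp_force: 60.7
```

Request:
{"op": "carry_out", "data": {"commands": [[0.4,[0,-0.7,0],[0,0,0]],[0.4,[0,-0.7,0],[0,0,0]],[0.4,[0,-0.7,-0.4],[0,0,0]],[0.4,[0,-0.7,-0.6],[0,0,0]],[0.4,[0,-0.7,-0.7],[0,0,0]],[0.4,[0,-0.7,-0.75],[0,0,0]],[0.4,[0,-0.7,-0.75],[0,0,0]],[0.4,[0,-0.7,-0.75],[0,0,0]]]}}

```text
time: 4.37
ee_pos: [0.4678, -0.3465, 0.008]
orientation: [0.973, 0.229, 0.0, 0.0]
ft_force: [0.1, 0.5, -0.2]
width: 0.439
grasp_force: 60.7
```

Request:
{"op": "carry_out", "data": {"commands": [[0.4,[0,0,-0.03],[0,0,0]],[0.4,[0,0,-0.04],[0,0,0]],[0.4,[0,0,-0.04],[0,0,0]],[0.6,[0,0,-0.04],[0,0,0]],[1,[0,0,-0.04],[0,0,0]],[1,[0,0,-0.04],[0,0,0]],[1,[0,0,-0.04],[0,0,0]],[1,[0,0,0.4],[0,0,0]],[1,[0,0,1],[0,0,0]],[1,[0,0,1],[0,0,0]],[1,[0,0,1],[0,0,0]]]}}

```text
time: 5.28
ee_pos: [0.47, -0.349, 0.113]
orientation: [0.973, 0.229, 0.004, 0.004]
ft_force: [1.1, -0.1, 0.3]
width: 0.998
grasp_force: 0.0
```

Request:
{"op": "carry_out", "data": {"commands": [[1,[-0.3,1,1],[0,0,0]],[1,[-0.3,1,1],[0,0,0]],[1,[-0.3,1,1],[0,0,0]],[1,[-0.3,1,1],[0,0,0]],[1,[-0.3,1,1],[0,0,0]]]}}

```text
time: 5.7
ee_pos: [0.4374, -0.245, 0.2102]
orientation: [0.973, 0.23, 0.002, 0.001]
ft_force: [0.5, -0.8, 0.5]
width: 0.997
grasp_force: 0.0
```

```bash
python3 - <<'E'
from h import *
r=read_state();print(r["ee_pos"],r["orientation"],r["q"].round(3))
s=snapshot("top");P=cloud(s);im=s["pixels"].astype(int);np.save("top3.npy",s,allow_pickle=True)
x,y,z=np.moveaxis(P,-1,0)
def comp(n,m,zz,s=s,P=P,mn=15):
    k,l,st,c=cv2.connectedComponentsWithStats(m.astype(np.uint8))
    for i in range(1,k):
        if st[i,4]<mn: continue
        cn=max(cv2.findContours((l==i).astype(np.uint8),0,2)[0],key=len)[:,0]
        Q=np.array([plane(s,a,b,zz)[:2] for a,b in cn],np.float32)
        rr=cv2.minAreaRect(Q);print(n,st[i],np.nanmedian(P[l==i],0).round(4),np.round(rr[0],4),np.round(rr[1],3),round(rr[2],1))
comp("capT",(x>.35)&(x<.6)&(y>-.43)&(y<-.29)&(z<.03)&(im.min(-1)>110),.013)
comp("padT",(x>.34)&(x<.42)&(y>.2)&(y<.32)&(z>.045)&(z<.09),.063)
comp("plateT",(x>.35)&(x<.6)&(y>-.29)&(y<-.02)&(z<.03)&(im.min(-1)>90),.012)
s2=snapshot("scene");P2=cloud(s2);x2,y2,z2=np.moveaxis(P2,-1,0);i2=s2["pixels"].astype(int)
comp("lidS",(x2>.38)&(x2<.66)&(y2>.08)&(y2<.46)&(z2>.045)&(z2<.075)&(i2.sum(-1)>200),.06,s2,P2)
comp("padS",(x2>.34)&(x2<.42)&(y2>.2)&(y2<.32)&(z2>.045)&(z2<.09),.063,s2,P2)
comp("plateS",(x2>.35)&(x2<.6)&(y2>-.29)&(y2<-.02)&(z2<.03)&(i2.min(-1)>90),.012,s2,P2)
comp("capS",(x2>.35)&(x2<.6)&(y2>-.43)&(y2<-.29)&(z2<.03)&(i2.min(-1)>110),.013,s2,P2)
# paddle bar: front-most dark pts
for a in (s,s2):
    Q=cloud(a);m=(Q[...,0]>.33)&(Q[...,0]<.415)&(Q[...,1]>.235)&(Q[...,1]<.285)&(Q[...,2]>.05)&(Q[...,2]<.085)
    q=Q[m]; h,e=np.histogram(q[:,0],bins=np.arange(.33,.416,.008)); print(h,e[:-1].round(3), [np.median(q[(q[:,0]>a0)&(q[:,0]<a0+.008),2]).round(3) if h[i] else 0 for i,a0 in enumerate(e[:-1])])
E
```

```text
[ 0.43743108 -0.24502508  0.21022415] [0.97322108 0.22985862 0.0019415  0.00140689] [-5.340e-01  2.170e-01  1.765e+00  1.000e-03  1.155e+00  5.730e-01]
capT [331 209   6   4  16] [ 0.452  -0.3465  0.0148] [ 0.4514 -0.3472] [0.018 0.015] 45.7
padT [179 213  20  14 120] [0.3809 0.2664 0.0675] [0.3946 0.2625] [0.054 0.08 ] 1.7
plateT [ 262  189   51   34 1374] [ 0.4794 -0.13    0.0117] [ 0.4716 -0.1479] [0.142 0.216] 1.5
plateT [306 212  13  10  77] [ 0.4285 -0.2633  0.012 ] [ 0.4271 -0.2542] [0.039 0.051] 0.1
plateT [257 227  34  17 415] [ 0.3996 -0.1145 -0.9082] [ 0.3438 -0.0908] [0.141 0.066] 88.5
lidS [ 188  152   72   41 1594] [0.5084 0.2431 0.0629] [0.5133 0.2586] [0.221 0.347] 3.7
lidS [264 174   5   8  20] [0.6216 0.1212 0.0544] [0.6148 0.1121] [0.065 0.013] 52.8
padS [188 170  21  11 112] [0.3912 0.2659 0.0682] [0.3943 0.2698] [0.06  0.091] 0.4
plateS [ 236  211   76   46 1861] [ 0.465  -0.1805  0.0143] [ 0.4701 -0.1641] [0.151 0.256] 3.0
plateS [234 235  40  52 487] [ 0.3992 -0.1673 -0.0837] [ 0.3359 -0.2673] [0.287 0.03 ] 89.6
plateS [ 248  334   42   50 1155] [ 0.5394 -0.065  -0.7154] [ 0.186  -0.6286] [0.139 0.084] 82.2
capS [296 254  14  12 137] [ 0.462  -0.3528  0.0138] [ 0.4633 -0.3515] [0.056 0.039] 56.1
capS [273 276  27  39 363] [ 0.3995 -0.3663 -0.0838] [ 0.3351 -0.4559] [0.03  0.163] 0.3
[ 0  0  0  0 12 24  0  0  0  0] [0.33  0.338 0.346 0.354 0.362 0.37  0.378 0.386 0.394 0.402] [0, 0, 0, 0, np.float64(0.067), np.float64(0.069), 0, 0, 0, 0]
[ 0  0  0  0 17  4  0  0  1  0] [0.33  0.338 0.346 0.354 0.362 0.37  0.378 0.386 0.394 0.402] [0, 0, 0, 0, np.float64(0.069), np.float64(0.069), 0, 0, np.float64(0.069), 0]
```

Request:
{"op": "carry_out", "data": {"commands": [[1,[0,1,0],[0,0,0.5]],[1,[0,1,0],[0,0,0.5]],[1,[0,1,0],[0,0,0.5]],[1,[0,1,0],[0,0,0.5]],[1,[0,1,0],[0,0,0.5]],[1,[0,1,0],[0,0,0.5]],[1,[0,1,0],[0,0,0.5]]]}}

```text
time: 6.38
ee_pos: [0.437, -0.1474, 0.2052]
orientation: [0.811, 0.586, -0.001, -0.001]
ft_force: [0.3, 0.3, -0.5]
width: 1.002
grasp_force: 0.0
```

Request:
{"op": "carry_out", "data": {"commands": [[1,[0,1,0],[0,0,0.25]],[1,[0,1,0],[0,0,0.25]],[1,[0,1,0],[0,0,0.25]],[1,[0,1,0],[0,0,0.25]],[1,[0,1,0],[0,0,0.25]]]}}

```text
time: 6.8
ee_pos: [0.4372, -0.047, 0.2058]
orientation: [0.682, 0.731, -0.001, -0.001]
ft_force: [-0.4, -1.4, -0.3]
width: 1.006
grasp_force: 0.0
```

Request:
{"op": "carry_out", "data": {"commands": [[1,[-0.2,1,0],[0,0,0]],[1,[-0.2,1,0],[0,0,0]],[1,[-0.2,1,0],[0,0,0]],[1,[-0.2,1,0],[0,0,0]]]}}

```text
time: 7.13
ee_pos: [0.4169, 0.0543, 0.2065]
orientation: [0.682, 0.731, -0.0, -0.001]
ft_force: [0.2, -0.1, -0.9]
width: 1.001
grasp_force: 0.0
```

Request:
{"op": "carry_out", "data": {"commands": [[1,[-0.2,1,0],[0,0,0]],[1,[-0.2,1,0],[0,0,0]],[1,[-0.2,1,0],[0,0,0]],[1,[-0.2,1,0],[0,0,0]]]}}

```text
time: 7.47
ee_pos: [0.3978, 0.1542, 0.2067]
orientation: [0.682, 0.731, -0.0, -0.0]
ft_force: [-1.0, -0.7, 0.2]
width: 0.999
grasp_force: 0.0
```

Request:
{"op": "carry_out", "data": {"commands": [[1,[-0.26,1,-0.6],[0,0,0]],[1,[-0.26,1,-0.6],[0,0,0]],[1,[-0.26,1,-0.6],[0,0,0]],[1,[-0.26,1,-0.6],[0,0,0]],[1,[-0.26,1,-0.6],[0,0,0]]]}}

```text
time: 7.88
ee_pos: [0.3716, 0.2521, 0.1458]
orientation: [0.682, 0.731, -0.002, 0.0]
ft_force: [0.4, -0.0, -0.0]
width: 0.997
grasp_force: 0.0
```

```bash
python3 - <<'E'
from h import *
from scipy.spatial.transform import Rotation as R
r=read_state();M=R.from_quat(r["orientation"]).as_matrix();print(r["ee_pos"],M.round(3).tolist(),np.degrees(np.arctan2(M[1,1],M[0,1])),r["q"].round(3))
s=snapshot("top");save(s,"top4.png",(140,150,240,260),5)
E
```

```text
[0.37164574 0.25214488 0.14580597] [[-0.069, 0.998, -0.002], [0.998, 0.069, -0.003], [-0.003, -0.002, -1.0]] 3.9656220467319234 [ 0.571  0.204  1.966 -0.002  0.976  0.503]
```

View pics/top4.png

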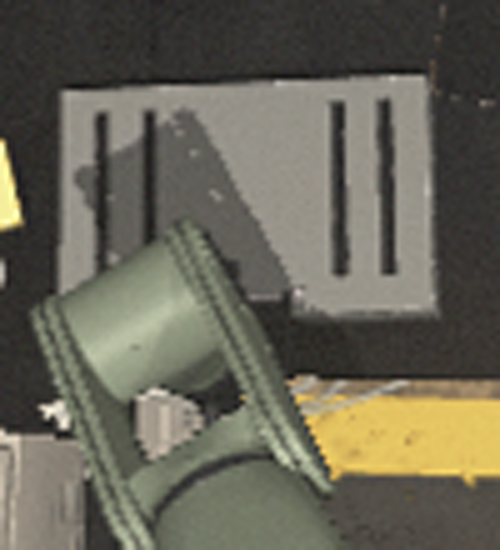

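The top view shows the forearm hiding the paddle, so I rely on the measured bar position. The bar sits only 36 mm ahead of the latch housing, so I narrow the fingers before going down.

Request:
{"op": "carry_out", "data": {"commands": [[0.34,[0,0.08,0],[0,0,0]],[0.34,[0,0.08,0],[0,0,0]],[0.34,[0,0.08,0],[0,0,0]],[0.34,[0,0.08,0],[0,0,0]],[0.34,[0,0.08,0],[0,0,0]],[0.34,[0,0.08,0],[0,0,0]],[0.34,[0,0.08,-0.3],[0,0,0]],[0.34,[0,0.08,-0.5],[0,0,0]],[0.34,[0,0.08,-0.7],[0,0,0]],[0.34,[0,0.08,-0.85],[0,0,0]],[0.34,[0,0.08,-1],[0,0,0]],[0.34,[0,0.08,-1],[0,0,0]],[0.34,[0,0.08,-1],[0,0,0]]]}}

```text
time: 9.02
ee_pos: [0.3709, 0.261, 0.0471]
orientation: [0.682, 0.731, -0.001, -0.0]
ft_force: [-0.2, 0.5, -0.0]
width: 0.343
grasp_force: 0.0
```

Request:
{"op": "carry_out", "data": {"commands": [[0.05,[0,0,-0.04],[0,0,0]],[0.05,[0,0,-0.04],[0,0,0]],[0.05,[0,0,-0.04],[0,0,0]],[0.05,[0,0,-0.04],[0,0,0]],[0.05,[0,0,-0.04],[0,0,0]],[0.05,[0,0,-0.04],[0,0,0]],[0.05,[0,0,-0.04],[0,0,0]]]}}

```text
time: 9.6
ee_pos: [0.3715, 0.2616, 0.0438]
orientation: [0.682, 0.731, 0.001, 0.0]
ft_force: [0.1, 1.6, 1.7]
width: 0.113
grasp_force: 58.8
```

Request:
{"op": "carry_out", "data": {"commands": [[0.05,[0.02,0.001,0.13],[0,0,0]],[0.05,[0.04,0.003,0.19],[0,0,0]],[0.05,[0.063,0.005,0.25],[0,0,0]],[0.05,[0.13,0.009,0.362],[0,0,0]],[0.05,[0.13,0.009,0.362],[0,0,0]],[0.05,[0.17,0.012,0.48],[0,0,0]],[0.05,[0.208,0.015,0.595],[0,0,0]],[0.05,[0.26,0.019,0.71],[0,0,0]],[0.05,[0.31,0.023,0.82],[0,0,0]],[0.05,[0.36,0.027,0.91],[0,0,0]],[0.05,[0.407,0.03,0.99],[0,0,0]],[0.05,[0.407,0.03,0.99],[0,0,0]],[0.05,[0.407,0.03,0.99],[0,0,0]]]}}

```text
time: 10.68
ee_pos: [0.4041, 0.2636, 0.1422]
orientation: [0.683, 0.73, -0.006, -0.006]
ft_force: [-20.6, 4.9, 12.3]
width: 0.119
grasp_force: 59.8
```

Request:
{"op": "carry_out", "data": {"commands": [[0.115,[0,0,0],[0,0,0]],[0.115,[0.09,0.006,0.15],[0,0,0]],[0.115,[0.177,0.013,0.307],[0,0,0]],[0.115,[0.33,0.024,0.47],[0,0,0]],[0.115,[0.485,0.035,0.615],[0,0,0]],[0.115,[0.6,0.044,0.71],[0,0,0]],[0.115,[0.73,0.053,0.797],[0,0,0]],[0.115,[0.86,0.062,0.875],[0,0,0]],[0.115,[0.99,0.072,0.947],[0,0,0]],[0.115,[0.99,0.072,0.947],[0,0,0]],[0.115,[0.99,0.072,0.947],[0,0,0]]]}}

```text
time: 11.6
ee_pos: [0.5104, 0.2714, 0.2418]
orientation: [0.682, 0.731, 0.001, 0.0]
ft_force: [-8.3, -1.4, 20.4]
width: 0.118
grasp_force: 54.8
```

Request:
{"op": "carry_out", "data": {"commands": [[0.115,[0.15,0.011,0.12],[0,0,0]],[0.115,[0.32,0.023,0.17],[0,0,0]],[0.115,[0.5,0.036,0.22],[0,0,0]],[0.115,[0.665,0.048,0.254],[0,0,0]],[0.115,[0.82,0.06,0.275],[0,0,0]],[0.115,[0.97,0.071,0.289],[0,0,0]],[0.115,[0.97,0.071,0.289],[0,0,0]],[0.115,[0.97,0.071,0.289],[0,0,0]],[0.115,[0.97,0.071,0.289],[0,0,0]]]}}

```text
time: 12.35
ee_pos: [0.6091, 0.2782, 0.2668]
orientation: [0.682, 0.731, 0.001, 0.001]
ft_force: [2.5, -0.3, 3.4]
width: 0.115
grasp_force: 53.9
```

```bash
python3 - <<'E'
from h import *
r=read_state();print(r["ee_pos"],r["q"].round(3),r["ft_force"].round(1))
s=snapshot("top");t=snapshot("scene")
a=cv2.resize(s["pixels"][150:260,120:240],None,fx=3.3,fy=3.3);b=cv2.resize(t["pixels"][90:240,160:290],None,fx=2.42,fy=2.42)
b=cv2.resize(b,(int(b.shape[1]*a.shape[0]/b.shape[0]),a.shape[0]));cv2.imwrite("pics/open.png",np.hstack([a,b])[...,::-1])
E
```

```text
[0.60910448 0.2782274  0.26683463] [ 4.120e-01  4.540e-01  1.265e+00 -1.000e-03  1.418e+00  3.430e-01] [ 2.5 -0.3  3.4]
```

View pics/open.png

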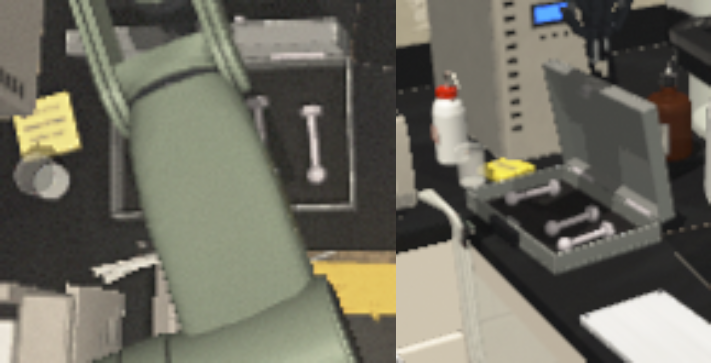

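Left half shows the open case with posts; right half shows the lid standing open and three posts, at (533,192), (572,220) and (586,237). I'll release the bar, back off and locate the posts.

Request:
{"op": "carry_out", "data": {"commands": [[0.34,[0,0,0],[0,0,0]],[0.34,[0,0,0],[0,0,0]],[0.34,[0,0,0],[0,0,0]],[0.34,[0,0,0],[0,0,0]],[0.34,[0,0,0.6],[0,0,0]],[0.34,[0,0,0.6],[0,0,0]],[0.34,[0,0,0.6],[0,0,0]]]}}

```text
time: 13.03
ee_pos: [0.609, 0.2792, 0.331]
orientation: [0.682, 0.731, 0.004, 0.002]
ft_force: [-0.8, 0.2, 0.6]
width: 0.341
grasp_force: 0.0
```

Request:
{"op": "carry_out", "data": {"commands": [[1,[-1,-1,0],[0,0,0]],[1,[-1,-1,0],[0,0,0]],[1,[-1,-1,0],[0,0,0]],[1,[-1,-1,0],[0,0,0]],[1,[-1,-1,0],[0,0,0]]]}}

```text
time: 13.45
ee_pos: [0.5047, 0.1761, 0.3262]
orientation: [0.683, 0.731, -0.001, -0.0]
ft_force: [-0.4, 0.2, 0.2]
width: 0.999
grasp_force: 0.0
```

Request:
{"op": "carry_out", "data": {"commands": [[1,[-1,-1,0],[0,0,0]],[1,[-1,-1,0],[0,0,0]],[1,[-1,-1,0],[0,0,0]],[1,[-1,-1,0],[0,0,0]],[1,[-1,-1,0],[0,0,0]]]}}

```text
time: 13.87
ee_pos: [0.4059, 0.0771, 0.3261]
orientation: [0.683, 0.73, -0.0, 0.0]
ft_force: [0.3, 0.4, -0.3]
width: 1.001
grasp_force: 0.0
```

Request:
{"op": "carry_out", "data": {"commands": [[1,[0,-1,0],[0,0,0]],[1,[0,-1,0],[0,0,0]],[1,[0,-1,0],[0,0,0]],[1,[0,-1,0],[0,0,0]],[1,[0,-1,0],[0,0,0]]]}}

```text
time: 14.28
ee_pos: [0.4092, -0.0212, 0.3255]
orientation: [0.683, 0.731, 0.0, -0.0]
ft_force: [-0.4, 0.1, 0.7]
width: 1.0
grasp_force: 0.0
```

```bash
python3 - <<'E'
from h import *
r=read_state();print(r["ee_pos"],r["q"].round(3))
for n in("top","scene"):
    s=snapshot(n);np.save(n+"5.npy",s,allow_pickle=True)
s=np.load("top5.npy",allow_pickle=True).item();t=np.load("scene5.npy",allow_pickle=True).item()
a=cv2.resize(s["pixels"][160:245,145:235],None,fx=4.2,fy=4.2);b=cv2.resize(t["pixels"][110:210,180:280],(357,357))
cv2.imwrite("pics/posts.png",np.hstack([a,b])[...,::-1])
E
```

```text
[ 0.40917952 -0.0212335   0.32554422] [-8.100e-02  2.000e-03  1.721e+00  1.000e-03  1.418e+00 -1.490e-01]
```

View pics/posts.png

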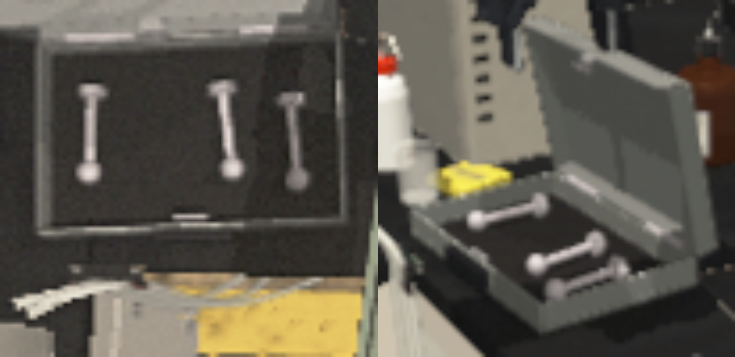

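The left half (top) shows three posts lying in the case: balls at crop (88,172), (231,169), (297,178), and feet at (92,90), (222,88), (291,99). The right half confirms it, with balls at (476,218), (537,264) and (555,289).

```bash
cat >> h.py <<'E'
def blob(s,u,v,r,win=4):
    g=cv2.resize(s["pixels"].min(-1).astype(np.float32),None,fx=4,fy=4,interpolation=cv2.INTER_CUBIC)
    L=-cv2.Laplacian(cv2.GaussianBlur(g,(0,0),4*r/1.414),cv2.CV_32F)
    U,V=int(4*u),int(4*v);w=4*win;W=L[V-w:V+w+1,U-w:U+w+1];j,i=np.unravel_index(W.argmax(),W.shape)
    return (U-w+i+.5)/4-.5,(V-w+j+.5)/4-.5
def tri(s,p,t,q):
    o1,d1=ray(s,*p);o2,d2=ray(t,*q);A=np.stack([d1,-d2],1);k=np.linalg.lstsq(A,o2-o1,rcond=None)[0]
    a,b=o1+k[0]*d1,o2+k[1]*d2;return (a+b)/2,np.linalg.norm(a-b)
E
python3 - <<'E'
from h import *
s=np.load("top5.npy",allow_pickle=True).item();t=np.load("scene5.npy",allow_pickle=True).item()
T=lambda x,y:(145+x/4.2,160+y/4.2);S=lambda x,y:(180+(x-378)/3.57,110+y/3.57)
B=[((88,172),(476,218),(92,90),(540,205)),((231,169),(537,264),(222,88),(597,243)),((297,178),(555,289),(291,99),(620,268))]
for b in B:
    p=blob(s,*T(*b[0]),2.9,3);q=blob(t,*S(*b[1]),3.7,3);X,e=tri(s,p,t,q)
    f=T(*b[2]);print("ball tri",X.round(4),"gap",e.round(4),"top@.017",plane(s,*p,.017)[:2].round(4),"scene@.017",plane(t,*q,.017)[:2].round(4),"foot",plane(s,*blob(s,*f,2.9,3),.017)[:2].round(4),"scn foot",plane(t,*blob(t,*S(*b[3]),3.5,3),.017)[:2].round(4), np.round(depth(s,*p),4))
P=cloud(t);x,y,z=np.moveaxis(P,-1,0);m=(x>.5)&(x<.75)&(y>.1)&(y<.45)&(z>.08)&(z<.3)
q=P[m];ax=np.array([.9973,.0727]);c=q[:,:2]@ax-np.array([.6207,.2764])@ax
for a in np.arange(.1,.28,.03):
    k=abs(q[:,2]-a)<.006;print("lid z",a.round(2),"dx",np.percentile(c[k],[5,50,95]).round(3) if k.sum() else 0)
E
```

```text
ball tri [0.4778 0.3721 0.0233] gap 0.0007 top@.017 [0.4784 0.3738] scene@.017 [0.4836 0.3854] foot [0.5604 0.376 ] scn foot [0.5617 0.3836] [0.4765 0.3706 0.0301]
ball tri [0.4849 0.2256 0.0226] gap 0.0001 top@.017 [0.4857 0.2264] scene@.017 [0.4898 0.2363] foot [0.5661 0.2414] scn foot [0.5676 0.2494] [0.4839 0.2246 0.0292]
ball tri [0.4773 0.1584 0.0188] gap 0.0006 top@.017 [0.4778 0.1585] scene@.017 [0.4785 0.1617] foot [0.5582 0.1675] scn foot [0.5605 0.1735] [0.4764 0.1574 0.0265]
lid z 0.1 dx [-0.011  0.012  0.016]
lid z 0.13 dx [-0.013  0.007  0.01 ]
lid z 0.16 dx [-0.019  0.001  0.005]
lid z 0.19 dx [-0.025 -0.004  0.   ]
lid z 0.22 dx [-0.051 -0.027 -0.009]
lid z 0.25 dx [-0.013 -0.009 -0.007]
lid z 0.28 dx [-0.017 -0.014 -0.01 ]
```

Balls in the case plane are at A (0.478,0.3735), B (0.4855,0.226) and C (0.4776,0.1585). I'll start with C.

Request:
{"op": "carry_out", "data": {"commands": [[0.45,[0.35,0.9,-1],[0,0,0.99]],[0.45,[0.35,0.9,-1],[0,0,0.99]],[0.45,[0.35,0.9,-1],[0,0,0.99]],[0.45,[0.35,0.9,-1],[0,0,0.99]],[0.45,[0.35,0.9,-1],[0,0,0.99]],[0.45,[0.35,0.9,-1],[0,0,0.99]],[0.45,[0.35,0.9,-1],[0,0,0.99]],[0.45,[0.35,0.9,-1],[0,0,0.99]],[0.45,[0.35,0.9,-1],[0,0,0.99]],[0.45,[0.35,0.9,-1],[0,0,0.99]],[0.45,[0.35,0.9,-1],[0,0,0.99]],[0.45,[0.35,0.9,-1],[0,0,0.99]],[0.45,[0.35,0.9,-1],[0,0,0.99]],[0.45,[0.35,0.9,-1],[0,0,0.99]]]}}

```text
time: 15.55
ee_pos: [0.443, 0.0701, 0.2258]
orientation: [-0.028, 1.0, 0.0, -0.0]
ft_force: [-0.6, 0.6, 0.0]
width: 0.454
grasp_force: 0.0
```

Request:
{"op": "carry_out", "data": {"commands": [[0.45,[0.34,0.9,-1],[0,0,0.03]],[0.45,[0.34,0.9,-1],[0,0,0.03]],[0.45,[0.34,0.9,-1],[0,0,0.03]],[0.45,[0.34,0.9,-1],[0,0,0.03]],[0.45,[0.34,0.9,-1],[0,0,0.03]],[0.45,[0.34,0.9,-1],[0,0,0.03]]]}}

```text
time: 16.05
ee_pos: [0.4766, 0.159, 0.1258]
orientation: [-0.051, 0.999, -0.0, -0.001]
ft_force: [-0.5, 0.6, 0.5]
width: 0.449
grasp_force: 0.0
```

```bash
cat >> h.py <<'E'
def st():
    from scipy.spatial.transform import Rotation as R
    r=read_state();M=R.from_quat(r["orientation"]).as_matrix()
    print("t",r["time"].__round__(2),"tcp",r["ee_pos"].round(4),"closing",np.degrees(np.arctan2(M[1,1],M[0,1])).round(1),"toolz",M[:,2].round(3),"q6",r["q"][5].round(2),"w",round(r["width"],3),"f",round(r["grasp_force"],1),r["ft_force"].round(1))
E
python3 -c "
from h import *
st()"
```

```text
t 16.05 tcp [0.4766 0.159  0.1258] closing 95.8 toolz [-0.001 -0.001 -1.   ] q6 -1.37 w 0.449 f 0.0 [-0.5  0.6  0.5]
```

Request:
{"op": "carry_out", "data": {"commands": [[0.45,[0.02,0,-0.4],[0,0,0]],[0.45,[0.02,0,-0.7],[0,0,0]],[0.45,[0.02,0,-0.7],[0,0,0]],[0.45,[0.02,0,-0.9],[0,0,0]],[0.45,[0.02,0,-0.9],[0,0,0]]]}}

```text
time: 16.47
ee_pos: [0.4784, 0.1576, 0.0361]
orientation: [-0.05, 0.999, -0.0, -0.001]
ft_force: [-0.5, 0.1, -0.8]
width: 0.448
grasp_force: 0.0
```

Request:
{"op": "carry_out", "data": {"commands": [[0.45,[0,0,-0.15],[0,0,0]],[0.45,[0,0,-0.29],[0,0,0]],[0.4,[0,0,-0.29],[0,0,0]],[0.3,[0,0,-0.29],[0,0,0]],[0.3,[0,0,-0.29],[0,0,0]],[0.275,[0,0,-0.29],[0,0,0]],[0.275,[0,0,-0.29],[0,0,0]],[0.275,[0,0,-0.29],[0,0,0]],[0.275,[0,0,-0.29],[0,0,0]],[0.275,[0,0,-0.29],[0,0,0]]]}}

```text
time: 17.3
ee_pos: [0.4796, 0.1587, 0.0074]
orientation: [-0.05, 0.999, 0.0, 0.001]
ft_force: [1.1, -1.1, 2.5]
width: 0.276
grasp_force: 2.1
```

Request:
{"op": "carry_out", "data": {"commands": [[0.268,[0,0,0],[0,0,0]],[0.268,[0,0,0],[0,0,0]],[0.268,[0,0,0],[0,0,0]]]}}

```text
time: 17.55
ee_pos: [0.4796, 0.1587, 0.0074]
orientation: [-0.05, 0.999, 0.0, 0.001]
ft_force: [2.1, 0.0, 5.8]
width: 0.274
grasp_force: 7.4
```

Request:
{"op": "carry_out", "data": {"commands": [[0.268,[0,0,0.1],[0,0,0]],[0.268,[0,0,0.2],[0,0,0]],[0.268,[0,0,0.3],[0,0,0]],[0.268,[0,0,0.4],[0,0,0]],[0.268,[0,0,0.4],[0,0,0]]]}}

```text
time: 17.97
ee_pos: [0.48, 0.1589, 0.0492]
orientation: [-0.05, 0.999, 0.001, 0.002]
ft_force: [0.2, 0.0, -0.3]
width: 0.268
grasp_force: 7.2
```

Request:
{"op": "carry_out", "data": {"commands": [[0.27,[0,0,0.15],[0,0,0]],[0.27,[0,0,0.3],[0,0,0]],[0.27,[0,0,0.45],[0,0,0]],[0.27,[0,0,0.6],[0,0,0]],[0.27,[0,0,0.75],[0,0,0]],[0.27,[0,0,0.9],[0,0,0]],[0.27,[0,0,0.9],[0,0,0]],[0.27,[0,0,0.9],[0,0,0]]]}}

```text
time: 18.63
ee_pos: [0.479, 0.1586, 0.1373]
orientation: [-0.05, 0.999, 0.0, 0.001]
ft_force: [0.5, 1.2, -1.0]
width: 0.27
grasp_force: 6.6
```

```bash
python3 - <<'E'
from h import *
st()
s=snapshot("scene");save(s,"hang.png",(170,80,320,220),4)
E
```

```text
t 18.63 tcp [0.479  0.1586 0.1373] closing 95.8 toolz [ 0.001  0.    -1.   ] q6 -1.37 w 0.27 f 6.6 [ 0.5  1.2 -1. ]
```

View pics/hang.png

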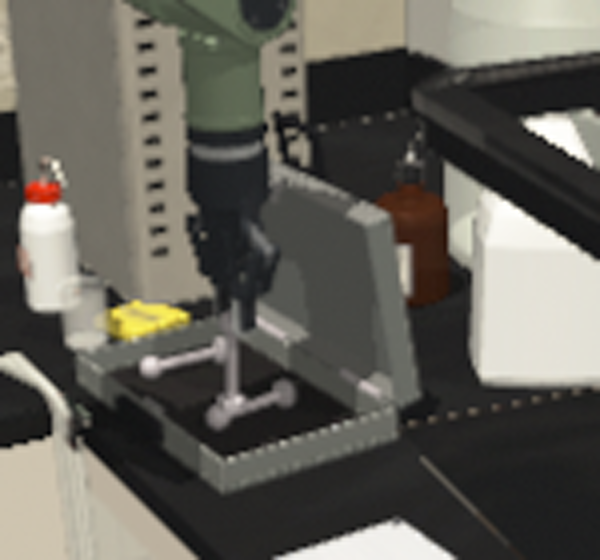

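The post hangs foot-down below the fingers at crop (232,350) and clears the case rim. I firm the grip slightly and carry it to the right end of the plate.

Request:
{"op": "carry_out", "data": {"commands": [[0.255,[0,0,0.1],[0,0,0]],[0.255,[0,0,0.2],[0,0,0]],[0.255,[0,-0.1,0.25],[0,0,0]],[0.255,[0,-0.25,0.25],[0,0,0]],[0.255,[0,-0.4,0.25],[0,0,0]],[0.255,[0,-0.55,0.25],[0,0,0]],[0.255,[0,-0.7,0.25],[0,0,0]],[0.255,[0,-0.85,0.25],[0,0,0]],[0.255,[0,-1,0.25],[0,0,0]]]}}

```text
time: 19.43
ee_pos: [0.4788, 0.0571, 0.1624]
orientation: [-0.05, 0.999, -0.0, 0.0]
ft_force: [-0.1, 0.2, -1.0]
width: 0.257
grasp_force: 20.2
```

Request:
{"op": "carry_out", "data": {"commands": [[0.255,[0,-0.15,0],[0,0,0]],[0.255,[0,-0.3,0],[0,0,0]],[0.255,[0,-0.45,0],[0,0,0]],[0.255,[0,-0.6,0],[0,0,0]],[0.255,[0,-0.75,0],[0,0,0]],[0.255,[0,-0.9,0],[0,0,0]],[0.255,[0,-1,0],[0,0,0]]]}}

```text
time: 20.02
ee_pos: [0.4788, -0.0432, 0.1623]
orientation: [-0.05, 0.999, -0.0, 0.0]
ft_force: [-0.5, -0.6, 0.2]
width: 0.257
grasp_force: 20.2
```

Request:
{"op": "carry_out", "data": {"commands": [[0.255,[0,-0.15,0],[0,0,0]],[0.255,[0,-0.3,0],[0,0,0]],[0.255,[0,-0.45,0],[0,0,0]],[0.255,[0,-0.6,0],[0,0,0]],[0.255,[0,-0.75,0],[0,0,0]],[0.255,[0,-0.9,0],[0,0,0]],[0.255,[0,-1,0],[0,0,0]]]}}

```text
time: 20.6
ee_pos: [0.4788, -0.143, 0.1622]
orientation: [-0.05, 0.999, -0.0, 0.0]
ft_force: [0.6, -0.5, -0.9]
width: 0.261
grasp_force: 20.2
```

Request:
{"op": "carry_out", "data": {"commands": [[0.255,[-0.03,-0.15,0],[0,0,0]],[0.255,[-0.03,-0.3,0],[0,0,0]],[0.255,[-0.03,-0.45,0],[0,0,0]],[0.255,[-0.03,-0.6,0],[0,0,0]],[0.255,[-0.03,-0.75,0],[0,0,0]],[0.255,[-0.03,-0.9,0],[0,0,0]],[0.255,[-0.03,-0.94,0],[0,0,0]],[0.255,[-0.03,-0.94,-0.2],[0,0,0]],[0.255,[-0.03,-0.94,-0.4],[0,0,0]],[0.268,[-0.03,-0.94,-0.5],[0,0,0]],[0.27,[-0.03,-0.94,-0.5],[0,0,0]],[0.27,[-0.03,-0.94,-0.5],[0,0,0]],[0.27,[-0.03,-0.94,-0.5],[0,0,0]]]}}

```text
time: 21.68
ee_pos: [0.4766, -0.2356, 0.1129]
orientation: [-0.05, 0.999, -0.0, 0.001]
ft_force: [-0.1, -0.2, -1.5]
width: 0.273
grasp_force: 6.6
```

```bash
python3 - <<'E'
from h import *
st()
s=snapshot("scene");save(s,"hang2.png",(210,110,350,260),4)
E
```

```text
t 21.68 tcp [ 0.4766 -0.2356  0.1129] closing 95.8 toolz [ 0.002 -0.001 -1.   ] q6 -2.15 w 0.273 f 6.6 [-0.1 -0.2 -1.5]
```

View pics/hang2.png

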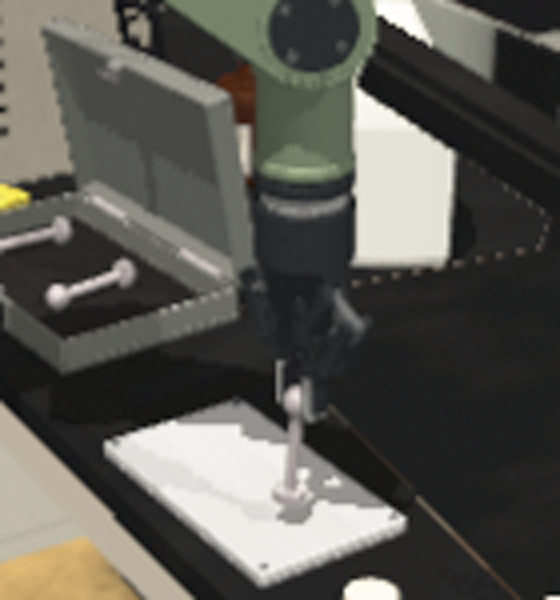

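The post hangs over the plate's right part, with its ball at crop (293,400) and foot at (288,493). It is nearly vertical and close above the plate, so I lower it gently.

Request:
{"op": "carry_out", "data": {"commands": [[0.27,[0,0,-0.1],[0,0,0]],[0.27,[0,0,-0.18],[0,0,0]],[0.27,[0,0,-0.21],[0,0,0]],[0.27,[0,0,-0.23],[0,0,0]],[0.27,[0,0,-0.23],[0,0,0]]]}}

```text
time: 22.15
ee_pos: [0.4765, -0.2357, 0.0894]
orientation: [-0.05, 0.999, -0.0, 0.001]
ft_force: [0.5, 0.4, 4.7]
width: 0.269
grasp_force: 6.9
```

Request:
{"op": "carry_out", "data": {"commands": [[0.27,[0,0,-0.01],[0,0,0]],[0.27,[0,0,-0.015],[0,0,0]],[0.27,[0,0,-0.015],[0,0,0]],[0.275,[0,0,-0.01],[0,0,0]],[0.28,[0,0,-0.005],[0,0,0]],[0.28,[0,0,0],[0,0,0]],[0.29,[0,0,0],[0,0,0]],[0.29,[0,0,0],[0,0,0]],[0.31,[0,0,0],[0,0,0]],[0.45,[0,0,0],[0,0,0]],[0.45,[0,0,0],[0,0,0]],[0.45,[0,0,0],[0,0,0]]]}}

```text
time: 23.15
ee_pos: [0.4759, -0.2355, 0.0889]
orientation: [-0.05, 0.999, 0.0, -0.0]
ft_force: [0.5, 0.6, -0.1]
width: 0.452
grasp_force: 0.0
```

Request:
{"op": "carry_out", "data": {"commands": [[0.45,[0,0,0.15],[0,0,0]],[0.45,[0,0,0.3],[0,0,0]],[0.45,[0,0,0.6],[0,0,0]],[0.45,[0,0,0.9],[0,0,0]],[0.45,[0,0,0.9],[0,0,0]]]}}

```text
time: 23.57
ee_pos: [0.479, -0.2371, 0.1847]
orientation: [-0.05, 0.999, -0.003, 0.005]
ft_force: [0.5, -0.8, 0.1]
width: 0.447
grasp_force: 0.0
```

```bash
python3 - <<'E'
from h import *
st()
s=snapshot("scene");t=snapshot("top")
a=cv2.resize(s["pixels"][190:270,230:320],(450,400));b=cv2.resize(t["pixels"][180:240,255:325],(350,300));b=cv2.copyMakeBorder(b,0,100,0,0,0)
cv2.imwrite("pics/stand1.png",np.hstack([a,b])[...,::-1])
P=cloud(s);x,y,z=np.moveaxis(P,-1,0);m=(x>.44)&(x<.51)&(y>-.28)&(y<-.19)&(z>.02)&(z<.13);q=P[m]
for lo,hi in((.022,.04),(.04,.06),(.06,.085),(.09,.12)):
    k=(q[:,2]>lo)&(q[:,2]<hi);print(lo,k.sum(),q[k].mean(0).round(4) if k.sum() else 0)
E
```

```text
t 23.57 tcp [ 0.479  -0.2371  0.1847] closing 95.8 toolz [ 0.01  -0.005 -1.   ] q6 -2.15 w 0.447 f 0.0 [ 0.5 -0.8  0.1]
0.022 38 [ 0.4636 -0.235   0.0278]
0.04 24 [ 0.464  -0.2336  0.0507]
0.06 28 [ 0.4634 -0.2338  0.0746]
0.09 53 [ 0.4623 -0.2358  0.1059]
```

View pics/stand1.png

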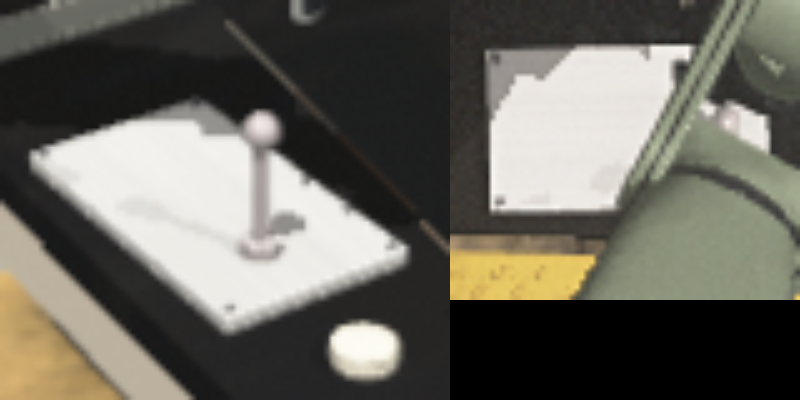

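The first post stands upright at left-half (262,185), with its foot fully on the plate and the cap off at (365,350). Next is post B.

Request:
{"op": "carry_out", "data": {"commands": [[0.45,[0,1,0],[0,0,0]],[0.45,[0,1,0],[0,0,0]],[0.45,[0,1,0],[0,0,0]],[0.45,[0,1,0],[0,0,0]]]}}

```text
time: 24.0
ee_pos: [0.4744, -0.1322, 0.1774]
orientation: [-0.052, 0.999, 0.001, -0.002]
ft_force: [0.9, -0.8, 0.1]
width: 0.451
grasp_force: 0.0
```

Request:
{"op": "carry_out", "data": {"commands": [[0.45,[0,1,0],[0,0,0]],[0.45,[0,1,0],[0,0,0]],[0.45,[0,1,0],[0,0,0]],[0.45,[0,1,0],[0,0,0]]]}}

```text
time: 24.33
ee_pos: [0.4752, -0.0333, 0.1778]
orientation: [-0.052, 0.999, 0.001, -0.001]
ft_force: [-0.3, 0.1, -0.5]
width: 0.45
grasp_force: 0.0
```

Request:
{"op": "carry_out", "data": {"commands": [[0.45,[0,1,0],[0,0,0]],[0.45,[0,1,0],[0,0,0]],[0.45,[0,1,0],[0,0,0]],[0.45,[0,1,0],[0,0,0]]]}}

```text
time: 24.67
ee_pos: [0.476, 0.0659, 0.1781]
orientation: [-0.052, 0.999, 0.0, -0.001]
ft_force: [0.4, -1.2, 0.0]
width: 0.452
grasp_force: 0.0
```

Request:
{"op": "carry_out", "data": {"commands": [[0.45,[0,1,0],[0,0,0.054]],[0.45,[0,1,0],[0,0,0.054]],[0.45,[0,1,0],[0,0,0.054]],[0.45,[0,1,0],[0,0,0.054]]]}}

```text
time: 25.0
ee_pos: [0.4766, 0.1656, 0.1782]
orientation: [-0.094, 0.996, -0.0, -0.0]
ft_force: [0.0, -0.2, -0.0]
width: 0.445
grasp_force: 0.0
```

Request:
{"op": "carry_out", "data": {"commands": [[0.45,[0.09,0.62,-0.3],[0,0,0]],[0.45,[0.09,0.62,-0.6],[0,0,0]],[0.45,[0.09,0.62,-0.8],[0,0,0]],[0.45,[0.09,0.62,-0.8],[0,0,0]],[0.45,[0.09,0.62,-0.8],[0,0,0]]]}}

```text
time: 25.42
ee_pos: [0.4845, 0.2242, 0.0976]
orientation: [-0.092, 0.996, -0.001, -0.002]
ft_force: [0.2, -1.1, 0.6]
width: 0.45
grasp_force: 0.0
```

```bash
python3 - <<'E'
from h import *
st()
E
```

```text
t 25.42 tcp [0.4845 0.2242 0.0976] closing 100.6 toolz [-0.004 -0.003 -1.   ] q6 -1.34 w 0.45 f 0.0 [ 0.2 -1.1  0.6]
```

Request:
{"op": "carry_out", "data": {"commands": [[0.45,[0.01,0.01,-0.35],[0,0,0]],[0.45,[0.01,0.01,-0.65],[0,0,0]],[0.45,[0.01,0.01,-0.8],[0,0,0]],[0.45,[0.01,0.01,-0.91],[0,0,0]],[0.45,[0.01,0.01,-0.91],[0,0,0]],[0.35,[0.01,0.01,-0.91],[0,0,0]],[0.3,[0.01,0.01,-0.91],[0,0,0]],[0.3,[0.01,0.01,-0.91],[0,0,0]],[0.275,[0.01,0.01,-0.91],[0,0,0]],[0.275,[0.01,0.01,-0.91],[0,0,0]],[0.268,[0.01,0.01,-0.91],[0,0,0]],[0.268,[0.01,0.01,-0.91],[0,0,0]],[0.268,[0.01,0.01,-0.91],[0,0,0]],[0.268,[0.01,0.01,-0.91],[0,0,0]]]}}

```text
time: 26.58
ee_pos: [0.487, 0.2277, 0.0091]
orientation: [-0.093, 0.996, 0.0, 0.001]
ft_force: [0.1, -1.2, 6.3]
width: 0.272
grasp_force: 7.3
```

Request:
{"op": "carry_out", "data": {"commands": [[0.268,[0,0,0.1],[0,0,0]],[0.268,[0,0,0.2],[0,0,0]],[0.268,[0,0,0.3],[0,0,0]],[0.268,[0,0,0.4],[0,0,0]],[0.269,[0,0,0.55],[0,0,0]],[0.27,[0,0,0.7],[0,0,0]],[0.27,[0,0,0.85],[0,0,0]],[0.27,[0,0,1],[0,0,0]],[0.27,[0,0,1],[0,0,0]],[0.27,[0,0,1],[0,0,0]],[0.27,[0,0,1],[0,0,0]],[0.27,[0,0,1],[0,0,0]]]}}

```text
time: 27.58
ee_pos: [0.4852, 0.2272, 0.107]
orientation: [-0.093, 0.996, -0.0, -0.001]
ft_force: [-0.0, -1.2, -1.8]
width: 0.269
grasp_force: 6.4
```

Request:
{"op": "carry_out", "data": {"commands": [[0.27,[0,0,0.15],[0,0,0]],[0.27,[0,0,0.3],[0,0,0]],[0.27,[0,0,0.45],[0,0,0]],[0.255,[0,0,0.5],[0,0,0]],[0.255,[0,0,0.5],[0,0,0]],[0.255,[0,0,0.5],[0,0,0]]]}}

```text
time: 28.08
ee_pos: [0.4854, 0.2273, 0.157]
orientation: [-0.093, 0.996, -0.0, -0.001]
ft_force: [-0.1, -1.1, -0.6]
width: 0.26
grasp_force: 19.6
```

```bash
cat >> h.py <<'E'
def post(box):
    s=snapshot("scene");P=cloud(s);x,y,z=np.moveaxis(P,-1,0);p=s["pixels"].astype(int)
    m=(x>box[0])&(x<box[1])&(y>box[2])&(y<box[3])&(z>box[4])&(z<box[5])&(p.min(-1)>90);q=P[m]
    for lo in np.arange(box[4],box[5],.02):
        k=(q[:,2]>=lo)&(q[:,2]<lo+.02);print(lo.round(3),k.sum(),np.median(q[k],0).round(4) if k.sum() else 0)
    return s
E
python3 - <<'E'
from h import *
st()
post((.42,.56,.16,.28,.04,.2))
E
```

```text
t 28.08 tcp [0.4854 0.2273 0.157 ] closing 100.6 toolz [-0.001 -0.    -1.   ] q6 -1.34 w 0.26 f 19.6 [-0.1 -1.1 -0.6]
0.04 0 0
0.06 2 [0.4823 0.2232 0.0789]
0.08 28 [0.4765 0.2209 0.0867]
0.1 8 [0.4779 0.225  0.1099]
0.12 10 [0.4791 0.2233 0.1281]
0.14 11 [0.4798 0.2211 0.1499]
0.16 19 [0.4748 0.2235 0.1701]
0.18 5 [0.4785 0.2136 0.1851]
```

Request:
{"op": "carry_out", "data": {"commands": [[0.255,[0,-0.15,0],[0,0,0]],[0.255,[0,-0.3,0],[0,0,0]],[0.255,[0,-0.45,0],[0,0,0]],[0.255,[0,-0.6,0],[0,0,0]],[0.255,[0,-0.75,0],[0,0,0]],[0.255,[0,-0.9,0],[0,0,0]],[0.255,[0,-1,0],[0,0,0]]]}}

```text
time: 28.72
ee_pos: [0.485, 0.1262, 0.1567]
orientation: [-0.092, 0.996, -0.0, -0.001]
ft_force: [0.7, -0.7, -0.3]
width: 0.26
grasp_force: 19.6
```

Request:
{"op": "carry_out", "data": {"commands": [[0.255,[0,-0.15,0],[0,0,0]],[0.255,[0,-0.3,0],[0,0,0]],[0.255,[0,-0.45,0],[0,0,0]],[0.255,[0,-0.6,0],[0,0,0]],[0.255,[0,-0.75,0],[0,0,0]],[0.255,[0,-0.9,0],[0,0,0]],[0.255,[0,-1,0],[0,0,0]]]}}

```text
time: 29.3
ee_pos: [0.4854, 0.0264, 0.1572]
orientation: [-0.092, 0.996, 0.0, -0.001]
ft_force: [-0.6, -0.7, 0.1]
width: 0.257
grasp_force: 19.6
```

Request:
{"op": "carry_out", "data": {"commands": [[0.255,[0,-0.15,0],[0,0,0]],[0.255,[0,-0.3,0],[0,0,0]],[0.255,[0,-0.45,0],[0,0,0]],[0.255,[0,-0.6,0],[0,0,0]],[0.255,[0,-0.75,0],[0,0,0]],[0.255,[0,-0.9,0],[0,0,0]],[0.255,[0,-1,0],[0,0,0]]]}}

```text
time: 29.88
ee_pos: [0.4857, -0.0735, 0.1574]
orientation: [-0.092, 0.996, 0.0, -0.0]
ft_force: [0.3, 0.2, -0.4]
width: 0.26
grasp_force: 19.6
```

Request:
{"op": "carry_out", "data": {"commands": [[0.255,[-0.03,-0.15,0],[0,0,0]],[0.255,[-0.05,-0.3,0],[0,0,0]],[0.255,[-0.07,-0.45,0],[0,0,0]],[0.255,[-0.1,-0.6,0],[0,0,0]],[0.255,[-0.11,-0.75,0],[0,0,0]],[0.255,[-0.11,-0.87,0],[0,0,0]],[0.255,[-0.11,-0.87,0],[0,0,0]],[0.255,[-0.11,-0.87,-0.2],[0,0,0]],[0.255,[-0.11,-0.87,-0.35],[0,0,0]],[0.268,[-0.11,-0.87,-0.5],[0,0,0]],[0.27,[-0.11,-0.87,-0.5],[0,0,0]],[0.27,[-0.11,-0.87,-0.5],[0,0,0]],[0.27,[-0.11,-0.87,-0.5],[0,0,0]]]}}

```text
time: 30.97
ee_pos: [0.4755, -0.1593, 0.1086]
orientation: [-0.093, 0.996, -0.0, 0.0]
ft_force: [0.1, -0.2, -1.2]
width: 0.266
grasp_force: 6.4
```

Request:
{"op": "carry_out", "data": {"commands": [[0.27,[0,0,-0.06],[0,0,0]],[0.27,[0,0,-0.1],[0,0,0]],[0.27,[0,0,-0.13],[0,0,0]],[0.27,[0,0,-0.155],[0,0,0]],[0.27,[0,0,-0.155],[0,0,0]],[0.27,[0,0,-0.155],[0,0,0]]]}}

```text
time: 31.47
ee_pos: [0.4755, -0.1598, 0.0931]
orientation: [-0.093, 0.996, -0.0, 0.001]
ft_force: [0.1, -0.1, 3.0]
width: 0.267
grasp_force: 6.7
```

```bash
python3 - <<'E'
from h import *
st()
post((.42,.52,-.2,-.12,.02,.12))
E
```

```text
t 31.47 tcp [ 0.4755 -0.1598  0.0931] closing 100.6 toolz [ 0.002 -0.001 -1.   ] q6 -2.1 w 0.267 f 6.7 [ 0.1 -0.1  3. ]
0.02 40 [ 0.4666 -0.1649  0.0255]
0.04 16 [ 0.4682 -0.1635  0.0507]
0.06 15 [ 0.4677 -0.1629  0.0693]
0.08 16 [ 0.4684 -0.1638  0.0896]
0.1 41 [ 0.4667 -0.1679  0.1097]
```

Contact made and the post is vertical. I press slightly, release and back off, then fetch post A.

Request:
{"op": "carry_out", "data": {"commands": [[0.27,[0,0,-0.01],[0,0,0]],[0.27,[0,0,-0.02],[0,0,0]],[0.27,[0,0,-0.02],[0,0,0]],[0.275,[0,0,-0.015],[0,0,0]],[0.28,[0,0,-0.01],[0,0,0]],[0.28,[0,0,-0.005],[0,0,0]],[0.29,[0,0,-0.005],[0,0,0]],[0.29,[0,0,-0.005],[0,0,0]],[0.31,[0,0,-0.005],[0,0,0]],[0.45,[0,0,-0.005],[0,0,0]],[0.45,[0,0,-0.005],[0,0,0]],[0.45,[0,0,-0.005],[0,0,0]]]}}

```text
time: 32.52
ee_pos: [0.4749, -0.1595, 0.0919]
orientation: [-0.093, 0.996, 0.0, -0.0]
ft_force: [0.3, 0.4, -0.3]
width: 0.451
grasp_force: 0.0
```

Request:
{"op": "carry_out", "data": {"commands": [[0.45,[0,0,0.15],[0,0,0]],[0.45,[0,0,0.3],[0,0,0]],[0.45,[0,0,0.6],[0,0,0]],[0.45,[0,0,0.9],[0,0,0]],[0.45,[0,0,0.9],[0,0,0]]]}}

```text
time: 32.93
ee_pos: [0.4782, -0.1606, 0.1875]
orientation: [-0.093, 0.996, -0.002, 0.005]
ft_force: [1.2, -0.2, 0.7]
width: 0.451
grasp_force: 0.0
```

```bash
python3 - <<'E'
from h import *
st()
post((.42,.52,-.2,-.12,.02,.12));post((.42,.52,-.28,-.2,.02,.12))
E
```

```text
t 32.93 tcp [ 0.4782 -0.1606  0.1875] closing 100.6 toolz [ 0.011 -0.004 -1.   ] q6 -2.1 w 0.451 f 0.0 [ 1.2 -0.2  0.7]
0.02 43 [ 0.4647 -0.1638  0.0254]
0.04 23 [ 0.4654 -0.1633  0.051 ]
0.06 18 [ 0.4664 -0.1621  0.0715]
0.08 15 [ 0.4636 -0.164   0.0924]
0.1 32 [ 0.4641 -0.1671  0.1089]
0.02 41 [ 0.4625 -0.2359  0.0263]
0.04 21 [ 0.4637 -0.2331  0.0498]
0.06 22 [ 0.4628 -0.2334  0.07  ]
0.08 21 [ 0.4623 -0.235   0.09  ]
0.1 41 [ 0.4621 -0.2372  0.1073]
```

Request:
{"op": "carry_out", "data": {"commands": [[0.45,[0,1,0],[0,0,-0.1]],[0.45,[0,1,0],[0,0,-0.1]],[0.45,[0,1,0],[0,0,-0.1]],[0.45,[0,1,0],[0,0,-0.1]]]}}

```text
time: 33.37
ee_pos: [0.4735, -0.0561, 0.1805]
orientation: [-0.016, 1.0, 0.001, -0.002]
ft_force: [0.2, -1.2, -0.1]
width: 0.448
grasp_force: 0.0
```

Request:
{"op": "carry_out", "data": {"commands": [[0.45,[0,1,0],[0,0,0]],[0.45,[0,1,0],[0,0,0]],[0.45,[0,1,0],[0,0,0]],[0.45,[0,1,0],[0,0,0]]]}}

```text
time: 33.7
ee_pos: [0.4742, 0.0427, 0.1807]
orientation: [-0.016, 1.0, 0.0, -0.001]
ft_force: [-0.8, 0.7, -0.0]
width: 0.453
grasp_force: 0.0
```

Request:
{"op": "carry_out", "data": {"commands": [[0.45,[0,1,0],[0,0,0]],[0.45,[0,1,0],[0,0,0]],[0.45,[0,1,0],[0,0,0]],[0.45,[0,1,0],[0,0,0]]]}}

```text
time: 34.03
ee_pos: [0.475, 0.142, 0.181]
orientation: [-0.016, 1.0, 0.0, -0.001]
ft_force: [-0.6, -0.5, 0.2]
width: 0.452
grasp_force: 0.0
```

Request:
{"op": "carry_out", "data": {"commands": [[0.45,[0,1,0],[0,0,0]],[0.45,[0,1,0],[0,0,0]],[0.45,[0,1,0],[0,0,0]],[0.45,[0,1,0],[0,0,0]]]}}

```text
time: 34.37
ee_pos: [0.4755, 0.2416, 0.181]
orientation: [-0.015, 1.0, -0.0, -0.0]
ft_force: [-0.5, -0.8, 0.8]
width: 0.451
grasp_force: 0.0
```

Request:
{"op": "carry_out", "data": {"commands": [[0.45,[0.02,1,0],[0,0,0]],[0.45,[0.02,1,0],[0,0,0]],[0.45,[0.02,1,0],[0,0,0]],[0.45,[0.02,1,0],[0,0,0]]]}}

```text
time: 34.7
ee_pos: [0.4777, 0.3414, 0.181]
orientation: [-0.015, 1.0, -0.0, -0.0]
ft_force: [0.3, -1.0, -0.1]
width: 0.453
grasp_force: 0.0
```

Request:
{"op": "carry_out", "data": {"commands": [[0.45,[0.02,0.33,-0.4],[0,0,0]],[0.45,[0.02,0.33,-0.7],[0,0,0]],[0.45,[0.02,0.33,-0.85],[0,0,0]],[0.45,[0.02,0.33,-0.85],[0,0,0]],[0.45,[0.02,0.33,-0.85],[0,0,0]]]}}

```text
time: 35.12
ee_pos: [0.4791, 0.371, 0.0962]
orientation: [-0.013, 1.0, -0.001, -0.001]
ft_force: [-0.2, 0.4, 0.2]
width: 0.449
grasp_force: 0.0
```

```bash
python3 - <<'E'
from h import *
st()
E
```

```text
t 35.12 tcp [0.4791 0.371  0.0962] closing 91.5 toolz [-0.002 -0.003 -1.   ] q6 -0.96 w 0.449 f 0.0 [-0.2  0.4  0.2]
```

Request:
{"op": "carry_out", "data": {"commands": [[0.45,[0,0,-0.35],[0,0,0]],[0.45,[0,0,-0.65],[0,0,0]],[0.45,[0,0,-0.8],[0,0,0]],[0.45,[0,0,-0.895],[0,0,0]],[0.45,[0,0,-0.895],[0,0,0]],[0.35,[0,0,-0.895],[0,0,0]],[0.3,[0,0,-0.895],[0,0,0]],[0.3,[0,0,-0.895],[0,0,0]],[0.275,[0,0,-0.895],[0,0,0]],[0.275,[0,0,-0.895],[0,0,0]],[0.268,[0,0,-0.895],[0,0,0]],[0.268,[0,0,-0.895],[0,0,0]],[0.268,[0,0,-0.895],[0,0,0]],[0.268,[0,0,-0.895],[0,0,0]]]}}

```text
time: 36.28
ee_pos: [0.4799, 0.3741, 0.0087]
orientation: [-0.014, 1.0, 0.001, 0.001]
ft_force: [0.3, -0.7, 6.1]
width: 0.27
grasp_force: 7.3
```

Request:
{"op": "carry_out", "data": {"commands": [[0.268,[0,0,0.1],[0,0,0]],[0.268,[0,0,0.2],[0,0,0]],[0.268,[0,0,0.3],[0,0,0]],[0.268,[0,0,0.4],[0,0,0]],[0.269,[0,0,0.55],[0,0,0]],[0.27,[0,0,0.7],[0,0,0]],[0.27,[0,0,0.85],[0,0,0]],[0.27,[0,0,1],[0,0,0]],[0.27,[0,0,1],[0,0,0]],[0.27,[0,0,1],[0,0,0]],[0.27,[0,0,1],[0,0,0]],[0.27,[0,0,1],[0,0,0]]]}}

```text
time: 37.28
ee_pos: [0.4782, 0.373, 0.1064]
orientation: [-0.014, 1.0, -0.001, -0.001]
ft_force: [0.3, -0.6, 0.1]
width: 0.273
grasp_force: 6.5
```

Request:
{"op": "carry_out", "data": {"commands": [[0.27,[0,0,0.15],[0,0,0]],[0.27,[0,0,0.3],[0,0,0]],[0.27,[0,0,0.45],[0,0,0]],[0.255,[0,0,0.5],[0,0,0]],[0.255,[0,0,0.5],[0,0,0]],[0.255,[0,0,0.5],[0,0,0]]]}}

```text
time: 37.78
ee_pos: [0.4785, 0.3732, 0.1565]
orientation: [-0.014, 1.0, -0.0, -0.001]
ft_force: [-0.2, 0.8, -0.6]
width: 0.258
grasp_force: 19.9
```

```bash
python3 - <<'E'
from h import *
st()
post((.42,.56,.31,.42,.04,.2))
E
```

```text
t 37.78 tcp [0.4785 0.3732 0.1565] closing 91.6 toolz [-0.001 -0.001 -1.   ] q6 -0.96 w 0.258 f 19.9 [-0.2  0.8 -0.6]
0.04 0 0
0.06 1 [0.4811 0.3655 0.0779]
0.08 24 [0.472  0.368  0.0874]
0.1 8 [0.4728 0.3676 0.109 ]
0.12 13 [0.4721 0.3711 0.1273]
0.14 10 [0.472  0.3709 0.1475]
0.16 12 [0.4666 0.3655 0.1696]
0.18 3 [0.4678 0.3567 0.1883]
```

Request:
{"op": "carry_out", "data": {"commands": [[0.255,[0,-0.15,0],[0,0,0]],[0.255,[0,-0.3,0],[0,0,0]],[0.255,[0,-0.45,0],[0,0,0]],[0.255,[0,-0.6,0],[0,0,0]],[0.255,[0,-0.75,0],[0,0,0]],[0.255,[0,-0.9,0],[0,0,0]],[0.255,[0,-1,0],[0,0,0]]]}}

```text
time: 38.42
ee_pos: [0.4788, 0.2711, 0.1576]
orientation: [-0.014, 1.0, -0.0, -0.0]
ft_force: [1.7, 0.4, -1.1]
width: 0.258
grasp_force: 19.9
```

Request:
{"op": "carry_out", "data": {"commands": [[0.255,[0,-0.15,0],[0,0,0]],[0.255,[0,-0.3,0],[0,0,0]],[0.255,[0,-0.45,0],[0,0,0]],[0.255,[0,-0.6,0],[0,0,0]],[0.255,[0,-0.75,0],[0,0,0]],[0.255,[0,-0.9,0],[0,0,0]],[0.255,[0,-1,0],[0,0,0]]]}}

```text
time: 39.0
ee_pos: [0.4787, 0.1717, 0.1575]
orientation: [-0.014, 1.0, -0.0, -0.0]
ft_force: [0.1, -0.1, -1.0]
width: 0.26
grasp_force: 19.9
```

Request:
{"op": "carry_out", "data": {"commands": [[0.255,[0,-0.15,0],[0,0,0]],[0.255,[0,-0.3,0],[0,0,0]],[0.255,[0,-0.45,0],[0,0,0]],[0.255,[0,-0.6,0],[0,0,0]],[0.255,[0,-0.75,0],[0,0,0]],[0.255,[0,-0.9,0],[0,0,0]],[0.255,[0,-1,0],[0,0,0]]]}}

```text
time: 39.58
ee_pos: [0.4787, 0.072, 0.1575]
orientation: [-0.014, 1.0, -0.0, 0.0]
ft_force: [-0.3, 1.2, -0.4]
width: 0.262
grasp_force: 19.9
```

Request:
{"op": "carry_out", "data": {"commands": [[0.255,[0,-0.15,0],[0,0,0]],[0.255,[0,-0.3,0],[0,0,0]],[0.255,[0,-0.45,0],[0,0,0]],[0.255,[0,-0.6,0],[0,0,0]],[0.255,[0,-0.75,0],[0,0,0]],[0.255,[0,-0.9,0],[0,0,0]],[0.255,[0,-1,0],[0,0,0]]]}}

```text
time: 40.17
ee_pos: [0.4788, -0.0278, 0.1575]
orientation: [-0.014, 1.0, -0.0, 0.0]
ft_force: [0.8, -1.2, -0.5]
width: 0.26
grasp_force: 19.9
```

Request:
{"op": "carry_out", "data": {"commands": [[0.255,[-0.02,-0.15,0],[0,0,0]],[0.255,[-0.04,-0.3,0],[0,0,0]],[0.255,[-0.05,-0.45,0],[0,0,0]],[0.255,[-0.05,-0.58,0],[0,0,0]],[0.255,[-0.05,-0.58,0],[0,0,0]],[0.255,[-0.05,-0.58,-0.2],[0,0,0]],[0.255,[-0.05,-0.58,-0.35],[0,0,0]],[0.268,[-0.05,-0.58,-0.5],[0,0,0]],[0.27,[-0.05,-0.58,-0.5],[0,0,0]],[0.27,[-0.05,-0.58,-0.5],[0,0,0]],[0.27,[-0.05,-0.58,-0.5],[0,0,0]]]}}

```text
time: 41.08
ee_pos: [0.4745, -0.0843, 0.1082]
orientation: [-0.014, 1.0, 0.0, 0.001]
ft_force: [-0.6, -0.0, 0.4]
width: 0.269
grasp_force: 6.5
```

Request:
{"op": "carry_out", "data": {"commands": [[0.27,[0,0,-0.06],[0,0,0]],[0.27,[0,0,-0.1],[0,0,0]],[0.27,[0,0,-0.13],[0,0,0]],[0.27,[0,0,-0.15],[0,0,0]],[0.27,[0,0,-0.15],[0,0,0]],[0.27,[0,0,-0.15],[0,0,0]]]}}

```text
time: 41.58
ee_pos: [0.4742, -0.0846, 0.0927]
orientation: [-0.014, 1.0, -0.0, 0.0]
ft_force: [0.6, 0.3, 1.7]
width: 0.272
grasp_force: 6.6
```

```bash
python3 - <<'E'
from h import *
st()
post((.42,.52,-.12,-.04,.02,.12))
E
```

```text
t 41.58 tcp [ 0.4742 -0.0846  0.0927] closing 91.6 toolz [ 0.001 -0.    -1.   ] q6 -1.8 w 0.272 f 6.6 [0.6 0.3 1.7]
0.02 37 [ 0.4672 -0.0871  0.0258]
0.04 13 [ 0.4704 -0.0875  0.0485]
0.06 12 [ 0.4677 -0.0871  0.0711]
0.08 10 [ 0.4672 -0.0913  0.091 ]
0.1 30 [ 0.4628 -0.0945  0.1083]
```

Request:
{"op": "carry_out", "data": {"commands": [[0.27,[0,0,-0.015],[0,0,0]],[0.27,[0,0,-0.03],[0,0,0]],[0.27,[0,0,-0.03],[0,0,0]],[0.275,[0,0,-0.025],[0,0,0]],[0.28,[0,0,-0.02],[0,0,0]],[0.28,[0,0,-0.015],[0,0,0]],[0.29,[0,0,-0.015],[0,0,0]],[0.29,[0,0,-0.015],[0,0,0]],[0.31,[0,0,-0.015],[0,0,0]],[0.45,[0,0,-0.015],[0,0,0]],[0.45,[0,0,-0.015],[0,0,0]],[0.45,[0,0,-0.015],[0,0,0]]]}}

```text
time: 42.63
ee_pos: [0.4739, -0.0844, 0.0909]
orientation: [-0.014, 1.0, 0.0, -0.0]
ft_force: [-0.6, 0.1, 0.1]
width: 0.448
grasp_force: 0.0
```

Request:
{"op": "carry_out", "data": {"commands": [[0.45,[0,0,0.15],[0,0,0]],[0.45,[0,0,0.3],[0,0,0]],[0.45,[0,0,0.6],[0,0,0]],[0.45,[0,0,1],[0,0,0]],[0.45,[0,0,1],[0,0,0]]]}}

```text
time: 43.05
ee_pos: [0.478, -0.0853, 0.1976]
orientation: [-0.014, 1.0, -0.001, 0.007]
ft_force: [1.9, -0.8, 0.1]
width: 0.449
grasp_force: 0.0
```

Request:
{"op": "carry_out", "data": {"commands": [[0.34,[0,1,1],[0,0,0]],[0.34,[0,1,1],[0,0,0]],[0.34,[0,1,1],[0,0,0]],[0.34,[0,1,1],[0,0,0]],[0.34,[0,1,1],[0,0,0]],[0.34,[0,1,1],[0,0,0]],[0.34,[0,1,1],[0,0,0]],[0.34,[0,1,1],[0,0,0]],[0.34,[0,1,1],[0,0,0]]]}}

```text
time: 43.8
ee_pos: [0.4733, 0.0146, 0.2895]
orientation: [-0.013, 1.0, -0.0, -0.001]
ft_force: [-0.6, -0.9, 0.4]
width: 0.338
grasp_force: 0.0
```

```bash
python3 - <<'E'
from h import *
st()
s=snapshot("scene");t=snapshot("top");np.save("scene6.npy",s,allow_pickle=True);np.save("top6.npy",t,allow_pickle=True)
a=cv2.resize(s["pixels"][90:280,170:330],(400,475));b=cv2.resize(t["pixels"][150:245,140:345],(380,176));b=cv2.copyMakeBorder(b,0,475-176,0,0,0)
cv2.imwrite("pics/stand3.png",np.hstack([a,b])[...,::-1])
for y in(-.0846,-.16,-.2355): print(y);post((.42,.52,y-.035,y+.035,.02,.12))
P=cloud(t);x,y,z=np.moveaxis(P,-1,0);m=(x>.53)&(x<.68)&(y>.2)&(y<.34)&(z>.2)&(z<.32);q=P[m];
for zz in np.arange(.2,.32,.01):
    k=abs(q[:,2]-zz)<.005
    if k.sum(): print("lid",zz.round(2),k.sum(),np.percentile(q[k,0],[5,50,95]).round(3))
E
```

```text
t 43.8 tcp [0.4733 0.0146 0.2895] closing 91.5 toolz [-0.003 -0.    -1.   ] q6 -1.59 w 0.338 f 0.0 [-0.6 -0.9  0.4]
-0.0846
0.02 34 [ 0.4688 -0.0889  0.0253]
0.04 16 [ 0.4697 -0.0886  0.0509]
0.06 12 [ 0.4691 -0.0872  0.0672]
0.08 12 [ 0.4691 -0.0886  0.0904]
0.1 29 [ 0.4675 -0.0911  0.1072]
-0.16
0.02 37 [ 0.4648 -0.1642  0.025 ]
0.04 23 [ 0.4655 -0.164   0.05  ]
0.06 19 [ 0.4654 -0.1621  0.0691]
0.08 15 [ 0.4649 -0.1663  0.0905]
0.1 35 [ 0.4646 -0.1666  0.1082]
-0.2355
0.02 41 [ 0.4639 -0.2343  0.0251]
0.04 22 [ 0.4637 -0.2341  0.0509]
0.06 19 [ 0.463  -0.2334  0.0671]
0.08 22 [ 0.4619 -0.2349  0.0875]
0.1 42 [ 0.4628 -0.2374  0.108 ]
lid 0.21 3 [0.577 0.58  0.581]
lid 0.22 26 [0.57  0.579 0.623]
lid 0.23 244 [0.587 0.601 0.616]
lid 0.24 49 [0.594 0.608 0.618]
lid 0.25 2 [0.609 0.612 0.615]
lid 0.26 2 [0.612 0.614 0.616]
lid 0.28 13 [0.604 0.605 0.611]
lid 0.29 55 [0.603 0.61  0.615]
lid 0.3 1 [0.613 0.613 0.613]
```

View pics/stand3.png

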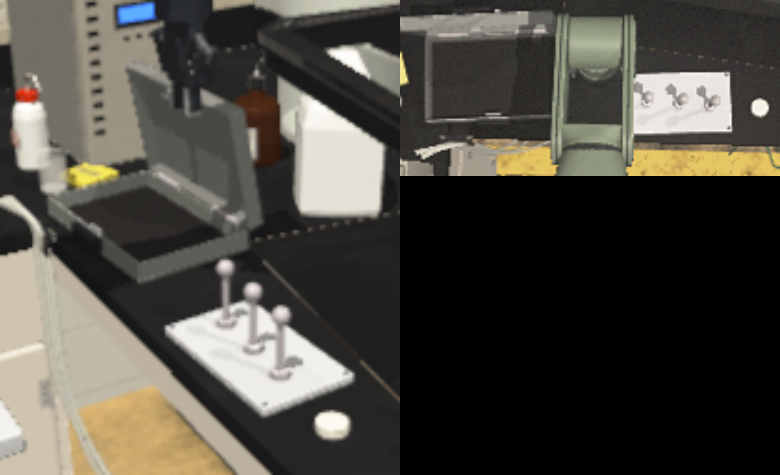

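All three posts stand upright in the left half at (226,290), (253,318) and (281,343), the case is empty, and the cap is on the bench at (332,425). Now I return to the bar to bring the lid down.

Request:
{"op": "carry_out", "data": {"commands": [[0.34,[0,0.6,0.6],[0,0,-0.97]],[0.34,[0,0.6,0.6],[0,0,-0.97]],[0.34,[0,0.6,0.6],[0,0,-0.97]],[0.34,[0,0.6,0.6],[0,0,-0.97]],[0.34,[0,0.6,0.6],[0,0,-0.97]],[0.34,[0,0.6,0.6],[0,0,-0.97]],[0.34,[0,0.6,0.6],[0,0,-0.97]],[0.34,[0,0.6,0.6],[0,0,-0.97]],[0.34,[0,0.6,0.6],[0,0,-0.97]],[0.34,[0,0.6,0.6],[0,0,-0.97]],[0.34,[0,0.6,0.6],[0,0,-0.97]],[0.34,[0,0.6,0.6],[0,0,-0.97]],[0.34,[0,0.6,0.6],[0,0,-0.97]],[0.34,[0,0.6,0.6],[0,0,-0.97]]]}}

```text
time: 45.22
ee_pos: [0.4739, 0.0754, 0.3509]
orientation: [0.68, 0.733, -0.0, -0.0]
ft_force: [0.6, 0.3, 0.6]
width: 0.345
grasp_force: 0.0
```

Request:
{"op": "carry_out", "data": {"commands": [[0.34,[0,1,0],[0,0,0]],[0.34,[0,1,0],[0,0,0]],[0.34,[0,1,0],[0,0,0]],[0.34,[0,1,0],[0,0,0]]]}}

```text
time: 45.55
ee_pos: [0.4738, 0.1785, 0.3505]
orientation: [0.678, 0.735, 0.0, -0.001]
ft_force: [0.2, -0.6, -0.2]
width: 0.342
grasp_force: 0.0
```

Request:
{"op": "carry_out", "data": {"commands": [[0.34,[0.65,1,0],[0,0,0]],[0.34,[0.65,1,0],[0,0,0]],[0.34,[0.65,1,0],[0,0,0]],[0.34,[0.65,1,0],[0,0,0]],[0.34,[0.65,1,0],[0,0,0]]]}}

```text
time: 45.97
ee_pos: [0.5396, 0.2758, 0.3493]
orientation: [0.679, 0.734, -0.001, -0.0]
ft_force: [-0.2, -0.4, -0.2]
width: 0.339
grasp_force: 0.0
```

Request:
{"op": "carry_out", "data": {"commands": [[0.34,[0.69,0.03,0],[0,0,0]],[0.34,[0.69,0.03,0],[0,0,0]],[0.34,[0.69,0.03,0],[0,0,0]],[0.34,[0.69,0.03,0],[0,0,0]],[0.34,[0.69,0.03,0],[0,0,0]]]}}

```text
time: 46.38
ee_pos: [0.6072, 0.2771, 0.3514]
orientation: [0.68, 0.733, -0.0, -0.0]
ft_force: [-0.3, 0.2, -0.1]
width: 0.34
grasp_force: 0.0
```

```bash
python3 - <<'E'
from h import *
st()
t=np.load("scene6.npy",allow_pickle=True).item();P=cloud(t);x,y,z=np.moveaxis(P,-1,0);m=(x>.57)&(x<.66)&(y>.2)&(y<.34)&(z>.255)&(z<.31);q=P[m];print(m.sum(),q.mean(0).round(4),q.max(0),q.min(0))
E
```

```text
t 46.38 tcp [0.6072 0.2771 0.3514] closing 4.3 toolz [-0. -0. -1.] q6 0.34 w 0.34 f 0.0 [-0.3  0.2 -0.1]
1 [0.6051 0.2405 0.2817] [0.6050624  0.24045894 0.28168266] [0.6050624  0.24045894 0.28168266]
```

Request:
{"op": "carry_out", "data": {"commands": [[0.34,[0.01,0.01,-0.3],[0,0,0]],[0.34,[0.01,0.01,-0.5],[0,0,0]],[0.34,[0.01,0.01,-0.65],[0,0,0]],[0.34,[0.01,0.01,-0.75],[0,0,0]],[0.34,[0.01,0.01,-0.83],[0,0,0]],[0.34,[0.01,0.01,-0.83],[0,0,0]],[0.12,[0.01,0.01,-0.83],[0,0,0]],[0.12,[0.01,0.01,-0.83],[0,0,0]],[0.12,[0.01,0.01,-0.83],[0,0,0]],[0.12,[0.01,0.01,-0.83],[0,0,0]],[0.12,[0.01,0.01,-0.83],[0,0,0]],[0.12,[0.01,0.01,-0.83],[0,0,0]]]}}

```text
time: 47.38
ee_pos: [0.6089, 0.2796, 0.2693]
orientation: [0.68, 0.733, 0.001, 0.0]
ft_force: [-2.6, -1.1, 6.7]
width: 0.13
grasp_force: 27.6
```

Request:
{"op": "carry_out", "data": {"commands": [[0.12,[-0.16,-0.012,-0.02],[0,0,0]],[0.12,[-0.32,-0.023,-0.05],[0,0,0]],[0.12,[-0.49,-0.036,-0.09],[0,0,0]],[0.12,[-0.66,-0.048,-0.134],[0,0,0]],[0.12,[-0.83,-0.06,-0.195],[0,0,0]],[0.12,[-0.99,-0.072,-0.266],[0,0,0]],[0.12,[-0.99,-0.072,-0.266],[0,0,0]]]}}

```text
time: 47.97
ee_pos: [0.5076, 0.2724, 0.2409]
orientation: [0.68, 0.733, -0.0, -0.001]
ft_force: [-2.9, 0.1, 3.5]
width: 0.125
grasp_force: 28.4
```

Request:
{"op": "carry_out", "data": {"commands": [[0.12,[-0.15,-0.011,-0.085],[0,0,0]],[0.12,[-0.306,-0.022,-0.177],[0,0,0]],[0.12,[-0.45,-0.033,-0.28],[0,0,0]],[0.12,[-0.584,-0.043,-0.394],[0,0,0]],[0.12,[-0.71,-0.052,-0.52],[0,0,0]],[0.12,[-0.829,-0.06,-0.648],[0,0,0]],[0.12,[-0.92,-0.067,-0.77],[0,0,0]],[0.12,[-1,-0.073,-0.896],[0,0,0]],[0.12,[-1,-0.073,-0.896],[0,0,0]]]}}

```text
time: 48.72
ee_pos: [0.4094, 0.2655, 0.1502]
orientation: [0.68, 0.733, -0.0, -0.001]
ft_force: [-0.2, 1.9, -1.0]
width: 0.128
grasp_force: 29.4
```

Request:
{"op": "carry_out", "data": {"commands": [[0.12,[-0.06,-0.004,-0.12],[0,0,0]],[0.12,[-0.12,-0.008,-0.24],[0,0,0]],[0.12,[-0.17,-0.012,-0.36],[0,0,0]],[0.12,[-0.22,-0.016,-0.46],[0,0,0]],[0.12,[-0.22,-0.016,-0.46],[0,0,0]],[0.12,[-0.22,-0.016,-0.46],[0,0,0]]]}}

```text
time: 49.22
ee_pos: [0.387, 0.2638, 0.1056]
orientation: [0.68, 0.733, -0.002, -0.001]
ft_force: [-6.2, 3.3, -0.1]
width: 0.128
grasp_force: 30.2
```

Request:
{"op": "carry_out", "data": {"commands": [[0.34,[0,0,0],[0,0,0]],[0.34,[0,0,0],[0,0,0]],[0.34,[0,0,0],[0,0,0]],[0.34,[0,0,0],[0,0,0]],[0.34,[0,0,0.3],[0,0,0]],[0.34,[0,0,0.6],[0,0,0]],[0.34,[0,0,0.9],[0,0,0]],[0,[0.4,0.01,0.9],[0,0,0]],[0,[0.87,0.02,0.9],[0,0,0]],[0,[0.87,0.02,0.9],[0,0,0]],[0,[0.87,0.02,0.9],[0,0,0]],[0,[0.87,0.02,0.9],[0,0,0]],[0,[0.87,0.02,0.9],[0,0,0]],[0,[0.87,0.02,0.9],[0,0,0]]]}}

```text
time: 50.38
ee_pos: [0.4736, 0.2652, 0.1956]
orientation: [0.68, 0.733, -0.001, -0.0]
ft_force: [-0.5, -0.8, 0.1]
width: 0.0
grasp_force: 0.0
```

```bash
python3 - <<'E'
from h import *
st()
t=snapshot("scene");P=cloud(t);x,y,z=np.moveaxis(P,-1,0)
for lo in np.arange(.34,.62,.02):
    m=(x>lo)&(x<lo+.02)&(y>.2)&(y<.33)&(z>.03)&(z<.17);print(lo.round(2),m.sum(),np.percentile(z[m],[10,50,90]).round(3) if m.sum() else 0)
E
```

```text
t 50.38 tcp [0.4736 0.2652 0.1956] closing 4.4 toolz [-0.001 -0.    -1.   ] q6 0.41 w 0.0 f 0.0 [-0.5 -0.8  0.1]
0.34 0 0
0.36 9 [0.125 0.128 0.13 ]
0.38 38 [0.124 0.127 0.131]
0.4 64 [0.031 0.035 0.122]
0.42 156 [0.035 0.096 0.116]
0.44 44 [0.105 0.112 0.115]
0.46 39 [0.099 0.101 0.104]
0.48 46 [0.093 0.096 0.099]
0.5 48 [0.089 0.092 0.094]
0.52 44 [0.083 0.086 0.089]
0.54 41 [0.078 0.081 0.084]
0.56 42 [0.074 0.077 0.079]
0.58 39 [0.068 0.071 0.074]
0.6 36 [0.063 0.067 0.069]
```

Request:
{"op": "carry_out", "data": {"commands": [[0,[-0.02,0,-0.35],[0,0,0]],[0,[-0.02,0,-0.7],[0,0,0]],[0,[-0.02,0,-0.8],[0,0,0]],[0,[-0.02,0,-0.9],[0,0,0]],[0,[-0.02,0,-1],[0,0,0]],[0,[-0.02,0,-1],[0,0,0]]]}}

```text
time: 50.93
ee_pos: [0.4726, 0.2654, 0.0951]
orientation: [0.68, 0.733, -0.001, -0.0]
ft_force: [-1.0, 0.0, -0.1]
width: 0.003
grasp_force: 0.0
```

Request:
{"op": "carry_out", "data": {"commands": [[0,[0,0,-0.08],[0,0,0]],[0,[0,0,-0.16],[0,0,0]],[0,[0,0,-0.22],[0,0,0]],[0,[0,0,-0.27],[0,0,0]],[0,[0,0,-0.31],[0,0,0]],[0,[0,0,-0.34],[0,0,0]],[0,[0,0,-0.34],[0,0,0]],[0,[0,0,-0.34],[0,0,0]]]}}

```text
time: 51.6
ee_pos: [0.4731, 0.2654, 0.0616]
orientation: [0.68, 0.733, 0.0, 0.0]
ft_force: [-0.6, 0.6, -0.1]
width: -0.002
grasp_force: 0.0
```

Request:
{"op": "carry_out", "data": {"commands": [[0,[0,0,-0.015],[0,0,0]],[0,[0,0,-0.03],[0,0,0]],[0,[0,0,-0.04],[0,0,0]],[0,[0,0,-0.04],[0,0,0]]]}}

```text
time: 51.93
ee_pos: [0.4733, 0.2655, 0.0599]
orientation: [0.68, 0.733, 0.001, 0.0]
ft_force: [-2.8, -2.9, 16.0]
width: -0.002
grasp_force: 8.3
```

```bash
python3 - <<'E'
from h import *
st()
t=snapshot("scene");P=cloud(t);x,y,z=np.moveaxis(P,-1,0)
for lo in np.arange(.34,.62,.04):
    m=(x>lo)&(x<lo+.02)&(y>.2)&(y<.33)&(z>.03)&(z<.17);print(lo.round(2),m.sum(),np.percentile(z[m],[10,50,90]).round(3) if m.sum() else 0)
E
```

```text
t 51.93 tcp [0.4733 0.2655 0.0599] closing 4.3 toolz [ 0.001  0.001 -1.   ] q6 0.41 w -0.002 f 8.3 [-2.8 -2.9 16. ]
0.34 0 0
0.38 26 [0.062 0.068 0.072]
0.42 158 [0.04  0.068 0.158]
0.46 164 [0.062 0.095 0.155]
0.5 124 [0.062 0.121 0.155]
0.54 62 [0.061 0.063 0.065]
0.58 61 [0.061 0.063 0.066]
```

Request:
{"op": "carry_out", "data": {"commands": [[0,[0,0,-0.01],[0,0,0]],[0,[0,0,-0.01],[0,0,0]],[0,[0,0,0.2],[0,0,0]],[0,[0,0,0.6],[0,0,0]],[0,[0,0,1],[0,0,0]],[0,[0,0,1],[0,0,0]],[0,[0,0,1],[0,0,0]]]}}

```text
time: 52.57
ee_pos: [0.4744, 0.2662, 0.1601]
orientation: [0.68, 0.733, 0.003, 0.001]
ft_force: [-0.8, 0.3, -0.1]
width: -0.001
grasp_force: 0.0
```

Request:
{"op": "carry_out", "data": {"commands": [[0,[0,-1,0.9],[0,0,0]],[0,[0,-1,0.9],[0,0,0]],[0,[0,-1,0.9],[0,0,0]],[0,[0,-1,0.9],[0,0,0]],[0,[0,-1,0.9],[0,0,0]]]}}

```text
time: 52.98
ee_pos: [0.4735, 0.164, 0.2485]
orientation: [0.681, 0.732, 0.001, 0.001]
ft_force: [-0.6, 0.6, -0.3]
width: 0.002
grasp_force: 0.0
```

Request:
{"op": "carry_out", "data": {"commands": [[0,[-0.8,-0.8,0.6],[0,0,0]],[0,[-0.8,-0.8,0.6],[0,0,0]],[0,[-0.8,-0.8,0.6],[0,0,0]],[0,[-0.8,-0.8,0.6],[0,0,0]],[0,[-0.8,-0.8,0.6],[0,0,0]],[0,[-0.8,-0.8,0.6],[0,0,0]]]}}

```text
time: 53.48
ee_pos: [0.3928, 0.0862, 0.306]
orientation: [0.68, 0.733, -0.001, -0.001]
ft_force: [0.1, 0.4, -0.9]
width: -0.002
grasp_force: 0.0
```

```bash
python3 - <<'E'
from h import *
st()
t=snapshot("scene");s=snapshot("top")
ax=np.array([.9973,.0727])
for n,S in(("scene",t),("top",s)):
    P=cloud(S);x,y,z=np.moveaxis(P,-1,0);d=(x-.521)*ax[0]+(y-.269)*ax[1];e=-(x-.521)*ax[1]+(y-.269)*ax[0]
    m=(abs(d)<.095)&(abs(e)<.14)&(z>.045)&(z<.08);A=np.c_[d[m],np.ones(m.sum())];print(n,m.sum(),"lid slope rad",-np.linalg.lstsq(A,z[m],rcond=None)[0].round(4))
    m=(d<-.135)&(d>-.16)&(abs(e)<.035)&(z>.03)&(z<.12);print("bar top",m.sum(),np.median(z[m]).round(4))
    m=(x>.36)&(x<.6)&(y>-.45)&(y<-.285)&(z>.005)&(z<.03)&(S["pixels"].min(-1)>110);print("cap",m.sum(),np.nanmedian(P[m],0).round(4))
for y in(-.0846,-.16,-.2355): print(y);post((.42,.52,y-.035,y+.035,.02,.12))
a=cv2.resize(t["pixels"][110:280,170:330],(450,478));b=cv2.resize(s["pixels"][150:245,140:345],(345,160));b=cv2.copyMakeBorder(b,0,318,0,0,0)
cv2.imwrite("pics/end.png",np.hstack([a,b])[...,::-1])
E
```

```text
t 53.48 tcp [0.3928 0.0862 0.306 ] closing 4.3 toolz [-0.002  0.    -1.   ] q6 0.11 w -0.002 f 0.0 [ 0.1  0.4 -0.9]
scene 1288 lid slope rad [ 0.0043 -0.0636]
bar top 40 0.0695
cap 123 [ 0.4875 -0.344   0.0147]
top 2254 lid slope rad [ 0.0026 -0.0604]
bar top 50 0.0665
cap 71 [ 0.4918 -0.3398  0.0129]
-0.0846
0.02 37 [ 0.4684 -0.0894  0.0246]
0.04 15 [ 0.4711 -0.0885  0.0482]
0.06 13 [ 0.4683 -0.088   0.0648]
0.08 13 [ 0.4673 -0.0894  0.0939]
0.1 31 [ 0.4661 -0.091   0.1072]
-0.16
0.02 42 [ 0.4657 -0.1631  0.025 ]
0.04 21 [ 0.466  -0.1627  0.0485]
0.06 19 [ 0.4647 -0.1612  0.0695]
0.08 14 [ 0.4644 -0.1639  0.0901]
0.1 35 [ 0.4635 -0.1676  0.1084]
-0.2355
0.02 43 [ 0.4619 -0.2354  0.0253]
0.04 20 [ 0.4637 -0.233   0.0504]
0.06 23 [ 0.4641 -0.2338  0.0691]
0.08 20 [ 0.4619 -0.2357  0.0892]
0.1 41 [ 0.4614 -0.2352  0.1083]
```

View pics/end.png

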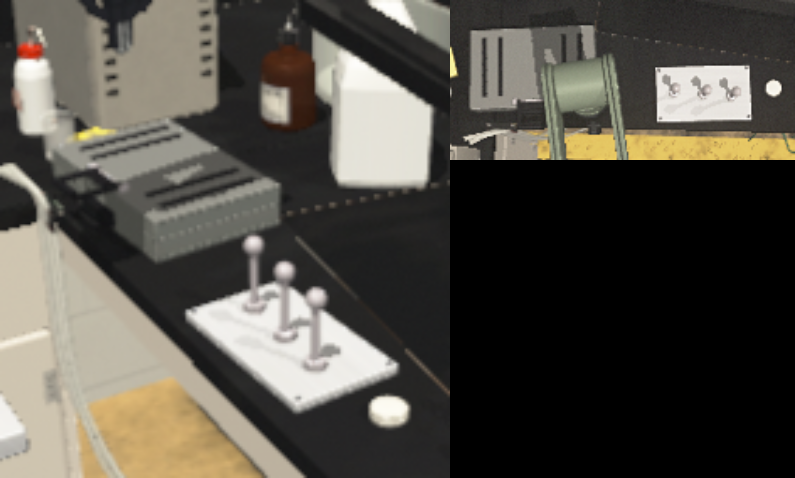

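The lid is flat (slope under 0.005 rad) with the paddle down. The three posts stand upright 75 mm apart, and the cap has been nudged but lies on the bench clear of the plate. I'm handing in.

```bash
python3 -c "
from h import *
print(sign_off())"
```

```text
the job is handed in; nothing more can be done
None
```

The job is handed in: one cap was on the plate and is now on the bench, all three posts from the case stand upright on the plate about 75 mm apart, and the lid is shut with the paddle down (lid angle measured under 0.005 rad; I didn't pull on it to test the latch, and no verdict came back).

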